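# Draw up a turnbuckle clamp on a wooden block

## Task

Swing the clear guard of the bench clamp up and back until it meets its stop, and leave it there. Then turn the hexagonal sleeve of the clamp's turnbuckle, regrasping as needed, until both jaws are firmly tight on the wooden block: stop once you feel the turning grow clearly stiffer, so that the block is held fast but not crushed. Let go, and leave the other things on the bench alone.

Things in the scene. Friction and masses are not known exactly. Their poses are not given: they have to be found in the camera images.
- frame: Grey steel base of the bench clamp, 260 (x) x 340 (y) x 15 mm, fixed; origin at the centre of its underside, on the bench. Its x points to the robot's left, y towards the robot along the turnbuckle (both within 15 degrees), z up. Two jaws slide along y. The turnbuckle lies level at x = -30 mm, the block at x = +35. Posts (22 x 16 mm, 170 high) at x = 102, y = +-122 carry the hinge.
- sleeve_mid (a point): Centre of the turnbuckle's sleeve, on its axis, at x = -30, y = 0, z = 115 mm of the frame: a plain steel hexagonal bar, 34 mm across flats, 100 mm long, axis along the frame's y. It only turns. Threaded rods of 16 mm run from its ends into the jaws, which stand 140 mm high there, at least 70 mm from the sleeve's middle. It stays put when let go.
- sleeve (a joint): Sleeve's turn about the frame's +y, rad; starts at 0 to 0.5. Positive moves its top to the left and draws each jaw in 4 mm per rad. A hand that pinches two flats, leaning in the plane across the axis, leans (joint - 0.873) rad from vertical, give or take 60 degrees (negative: hand to the right of the sleeve). Turning takes 0.4 N m, plus 0.008 N m per newton of clamp force.
- jaw_near: Dark steel jaw at the robot's end (+y of the frame), 130 (x) x 30 (y) mm, 75 mm high, with a bright face plate 60 x 45 mm towards the block. Origin at the frame's underside, x = 0, middle of the 30 mm. The plate is screwed out by an unreported amount that differs each time: its surface is 24 to 28 mm from the origin.
- jaw_far: The same jaw at the far end (-y); its plate too is 24 to 28 mm from the origin, unreported, on a stiff rubber backing. So the block first gets tight somewhere at a sleeve joint of 1.5 to 2.6 rad. The jaws move only with the sleeve: pushing does not shift them.
- block: Loose block of pale wood, 44 (x) x 150 (y) x 50 mm high, about 0.2 kg, flat on the base between the jaws; origin at the centre of its underside. To be clamped by its ends. A good clamp force is 30 to 90 N; over 150 N crushes it. Once both ends touch, the force grows by about 300 N per rad of the sleeve; above 50 N it eases back to that when the sleeve is let go.
- guard (a joint): Opening of the guard, rad: 0 closed (level, over the turnbuckle); grows as its right edge swings up and over to the left, to a hard stop at 1.745 (100 degrees). The hinge is stiff and stays where it is left; moving it takes 2 to 5 N at the edge.
- guard_lip (a point): Middle of the guard's free (right) edge. The guard is a clear sheet in an aluminium border 6 mm thick, 200 mm wide, 165 mm from hinge to edge. Closed, it lies 168 mm above the bench, 36 mm above the sleeve, its edge 45 mm to the right of the sleeve's axis: fingertips can be hooked under it.
- guard_hinge (a point): Middle of the guard's hinge axis (along the frame's y), at x = 90, z = 168 mm of the frame. The open guard stands above it to 330 mm, 120 mm to the left of the sleeve's axis: over the sleeve a hand can lean to the right to 50 degrees, but to the left only some 10 degrees.
- pliers: Pliers 120 mm long, 12 mm thick, lying on the base plate right of the turnbuckle; leave alone.
- hammer: Hammer lying right of the clamp; leave alone.
- brush: Brush lying left of the clamp; leave alone.
- bench_block: Steel bench block 65 x 65 x 22 mm, left of the clamp; leave alone.
- flux: Small bottle 48 mm wide, 90 mm tall, right of the clamp towards its far end; leave alone.
- tin: Tin 72 mm wide, 50 mm tall, left of the clamp near the robot; leave alone.
- mandrel: Tapered dark steel ring mandrel 190 mm long, 26 mm thick at its butt, lying on the bench along the clamp's right edge; leave alone.

How it is judged:
By the outcome, as a careful person would: the job done as asked, in the order asked, and still so for the second after the job is handed in, with the robot touching nothing.
It also fails if it takes over 72 s, if anything falls off the work surface, if the arm or the gripper's body presses on something with over 40 N, if the wrist force passes 120 N, or if a joint passes its speed limit or range.

## Robot

A 6-joint arm with a two-finger parallel gripper is mounted at the origin on the work surface. World frame = base frame: x ahead of the robot, y to its left, z up, the work surface at z = 0. Lengths are in m, angles in rad, forces in N, time in s.
With the tool pointing down it reaches from about 0.35 to 0.775 m from the base axis. Payload 5.5 kg.
Tool frame: the origin (TCP) lies at the very end of the fingers, on their centre line; the grasp point (between the pads) lies behind it (env.hold_point_z is the z of the grasp point in the tool frame, in m); z points along the fingers, y is the line along which they close (so a half turn about z gives the same grasp; the last joint's range is limited). The gripper opens to 85 mm and grips with 20 to 120 N. Pads are 22 mm wide; open, the fingers measure 114 mm over their backs; the gripper's body (76 mm by 85 mm) begins 54 mm behind the grasp point. The pads swing forward as they close: fully open they stand 13 mm farther back than shut.
Start: joints at [1.135, 0.313, 0.046, 1.304, 0, 1.431], TCP at [0.168, 0.55, 0.231] pointing down, gripper open.
Joint ranges: [-2.76, 2.76], [-0.86, 1.69], [-1.03, 1.26], [-2.2, 2.34], [-1.47, 1.5], [-3.14, 3.14]. Speed limits (rad/s): [2.57, 2.57, 3.14, 3.14, 3.14, 3.14].

## Interface

Orientations are given as a unit quaternion [w, x, y, z].
In Python, from workcell import env gives the robot as it stands.
- The arm moves only by the tool arm_command, never from a script. Its argument "rows" is a list of rows, each an object with "delta_pos": the shift along the tool's x, y, z scaled (see below), a list of three; "rot": the turn, a rotation vector about the tool's x, y, z scaled (see below), a list of three; "fingers": the closure, from 0 (fully open) to 1 (shut). A call has 1 to 20 rows; each row shifts and turns the commanded pose from where the row before left it, along the tool's axes as they then stand; what a row does not reach is not made up. The controller multiplies each number of a shift by 0.02 m and each number of a turn by 360 degrees. A row lasts 1/10 s, in which the tool goes at most 50 mm and 8.59 degrees, less where a joint would pass 70% of its speed; a pose out of reach is approached as far as the arm can. A call with a number of a shift or a turn outside -1 to 1 is refused whole. A call with a gripper value outside its range is refused whole. The fingers move at their own pace and stop on an object; "squeeze" is the grip in N (left out, the last holds). Time passes only in rows, so rows that do not move let the fingers close. It gives the time, the measured TCP pose, the force and the opening at its end, in the units of the state.
- env.get_state(): the state, without advancing time (a new reading comes with each control period).
- env.read_camera(name): name is "side" or "top"; returns (picture, depth): 384x512x3 uint8, blue, green, red; 384x512 float32, m along the optical axis (not along the pixel's ray), 0 where there is no reading.
- env.get_calibration(name): a dict with "mtx" (3x3 intrinsics, pixels), "R" (3x3) and "t" (3): a world point X has camera coordinates R X + t. Camera axes: x right, y down, z forward; pixel columns grow to the right and rows downward; lengths in m; the calibration is good to about 2 mm. A picture is of the moment at which its call begins. get_calibration takes no time and is no camera call.
- env.hand_in(): hands the job in, once; it reports no verdict.
The state is a dict: "clock": time; "joint_pos": joint angles; "qvel": joint speeds; "tau": joint torques, N m; "tcp_pos": TCP position; "orientation": TCP orientation; "wrist_force": force on the tool from outside, world axes, zero at the start; "ft_torque": the same for the moment, N m; "finger_gap": finger opening in m.
Only numpy, scipy, OpenCV 4.12 (cv2) and the standard library are available. Lean on these libraries where they do the work, as an engineer would, in place of code of your own. Each camera call takes 0.05 s, during which the arm holds its last target. There are 200 camera calls.

## Working session

There is one attempt and no reset: what is moved stays moved. The work goes in short steps, Python scripts to look and compute and a tool call to move; the robot and the scene stay as the last step left them, time stands still between calls to the robot, and variables do not carry over. Pictures are saved under pics/ and viewed, on a budget of 10 in all, crops included, one or two more only if the job needs it, and the job is handed in when it is done.

Besides the shell and the picture viewer there is one more tool, called after "Call:" by a JSON object that holds its "name" and its "arguments", one argument or row to a line. arm_command: Moves the arm, as the interface text tells. Shifts and turns lie within -1 to 1; 1 stands for 0.02 m of shift or 360 degrees of turn. Its arguments: {"type":"object","properties":{"rows":{"type":"array","items":{"type":"object","properties":{"delta_pos":{"type":"array","items":{"type":"number","minimum":-1,"maximum":1}},"rot":{"type":"array","items":{"type":"number","minimum":-1,"maximum":1}},"fingers":{"type":"number"}}}},"squeeze":{"type":"number"}},"required":["rows"]}

```bash
ls; mkdir -p pics; python3 - <<'E'
from workcell import env
import cv2,numpy as np
for n in("top","side"):
    p,d=env.read_camera(n); cv2.imwrite(f"pics/{n}0.png",p); np.savez(f"pics/{n}0.npz",p=p,d=d)
    c=env.get_calibration(n); print(n,c)
s=env.get_state(); print(s, env.hold_point_z)
E
```

```text
pics
top {'mtx': array([[428.40569631,   0.        , 258.50073819],
       [  0.        , 428.40569631, 182.68655663],
       [  0.        ,   0.        ,   1.        ]]), 'R': array([[-0.02416269, -0.99963487,  0.01209516],
       [-0.99505031,  0.02288182, -0.09670213],
       [ 0.09639007, -0.01437188, -0.99523987]]), 't': array([0.02349247, 0.56871773, 1.03323803])}
side {'mtx': array([[481.14841834,   0.        , 252.06048039],
       [  0.        , 481.14841834, 198.65400618],
       [  0.        ,   0.        ,   1.        ]]), 'R': array([[ 0.67274806, -0.73986079, -0.00400805],
       [-0.48242276, -0.43454207, -0.7605534 ],
       [ 0.56096197,  0.51359439, -0.64926302]]), 't': array([-0.37532849,  0.3787163 ,  0.95683881])}
{'clock': 0.1, 'joint_pos': array([ 1.13536475e+00,  3.13907472e-01,  4.51147489e-02,  1.30361537e+00,
       -2.12982853e-05,  1.43118433e+00]), 'qvel': array([-0.00053863, -0.0011056 ,  0.0012505 , -0.00049684, -0.00031054,
       -0.00017033]), 'tau': array([ 4.46224542e-03, -4.81725633e+01,  2.99243599e+01,  1.27275393e-02,
       -5.23261417e-05,  3.98454347e-06]), 'tcp_pos': array([0.16745584, 0.54960373, 0.23051726]), 'orientation': array([-2.18317696e-04,  1.47371014e-01,  9.89080955e-01, -7.75821373e-04]), 'wrist_force': array([ 0.49206095, -0.31583063,  0.16066893]), 'ft_torque': array([-0.05421061,  0.00681696,  0.03988975]), 'finger_gap': 0.08546242138954241} -0.0187
```

View pics/top0.png

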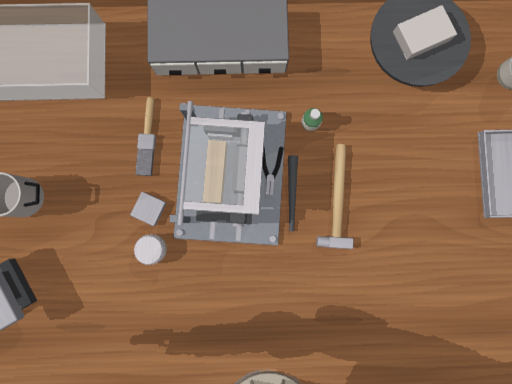

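View pics/side0.png

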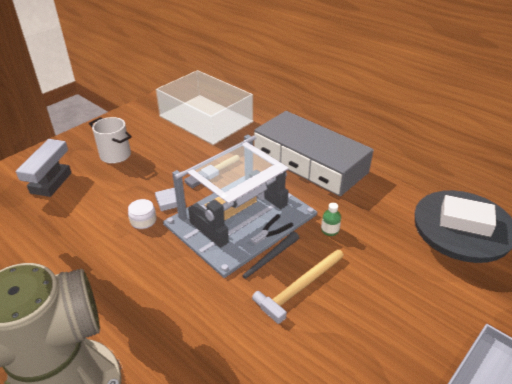

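```bash
cat > h.py <<'E'
import numpy as np,cv2
from workcell import env
from scipy.spatial.transform import Rotation as Rn
def world(n,d):
    c=env.get_calibration(n);K,R,t=c["mtx"],c["R"],c["t"]
    v,u=np.mgrid[:384,:512]
    P=np.stack([(u-K[0,2])/K[0,0]*d,(v-K[1,2])/K[1,1]*d,d],-1)
    return (P-t)@R   # R^T(P-t)
def ray(n,px,z):
    c=env.get_calibration(n);K,R,t=c["mtx"],c["R"],c["t"]
    o=-R.T@t; r=R.T@np.linalg.inv(K)@np.array([*px,1.]); return o+r*(z-o[2])/r[2]
E
python3 - <<'E'
from h import *
f=np.load("pics/top0.npz");p,d=f["p"],f["d"];W=world("top",d)
for v in range(95,255,10): print(v,[int(1000*W[v,u,2]) for u in range(165,300,6)])
hsv=cv2.cvtColor(p,cv2.COLOR_BGR2HSV)
roi=np.zeros((384,512),bool);roi[95:255,168:292]=1
def rect(m,lab,z):
    m=m&roi;k=cv2.morphologyEx(m.astype(np.uint8),cv2.MORPH_OPEN,np.ones((3,3)))
    n,l,s,_=cv2.connectedComponentsWithStats(k);
    pts=np.argwhere(k>0)[:,::-1]
    X=np.array([ray("top",q,z)[:2] for q in pts])*1000
    r=cv2.minAreaRect(X.astype(np.float32));print(lab,len(pts),r,cv2.boxPoints(r).round().tolist())
blue=(hsv[...,0]>90)&(hsv[...,0]<125)&(hsv[...,1]>25)
rect((W[...,2]>.008)&(W[...,2]<.022)&(d>0),"base",.015)
rect((W[...,2]>.155)&(W[...,2]<.18)&(p.min(-1)>150),"guard",.171)
rect((W[...,2]>.095)&(W[...,2]<.14),"sleeve-ish",.13)
c=cv2.resize(p[95:255,165:295],None,fx=4.5,fy=3.7*1.2,interpolation=cv2.INTER_CUBIC);c=cv2.resize(p[95:225+30,165:295],(520,640)[:2],interpolation=cv2.INTER_CUBIC)
cv2.imwrite("pics/topc.png",cv2.resize(c,(487,600)))
E
```

```text
95 [-1, -1, -2, -2, -3, 5, -4, 0, -3, -5, 0, 0, -4, 2, -3, -2, -2, 0, 0, 0, 0, -1, -1]
105 [-2, 2, 0, 169, 174, 13, 12, -2, -4, 0, -2, -2, 0, -2, 2, 4, 2, 0, 0, 0, -3, 1, -3]
115 [-2, -1, 0, 120, 172, 73, 14, 18, 17, 17, 15, 17, 136, 139, 139, 14, 12, 11, 12, 20, 13, -1, -2]
125 [0, 1, 0, 15, 170, 170, 171, 168, 169, 171, 173, 169, 169, 168, 172, 168, 171, 14, 13, 11, 17, -1, 0]
135 [-3, -2, 1, 14, 167, 168, 169, 169, 169, 169, 168, 168, 169, 170, 171, 172, 166, 13, 14, 18, 0, -2, -1]
145 [-1, 2, 0, 17, 168, 169, 169, 168, 166, 169, 168, 169, 168, 167, 171, 169, 169, 16, 13, 16, 0, 3, 0]
155 [0, -2, 0, 12, 168, 167, 168, 167, 169, 168, 170, 167, 171, 166, 167, 172, 169, 10, 17, 24, -5, 26, 22]
165 [0, 0, 1, 170, 167, 171, 169, 168, 169, 164, 169, 168, 168, 169, 168, 170, 169, 16, 15, 26, 1, 24, 16]
175 [2, 0, -2, 170, 172, 168, 167, 172, 172, 167, 167, 169, 169, 167, 170, 170, 12, 30, 26, 15, 0, 18, 0]
185 [-2, -2, -2, 175, 167, 170, 172, 170, 170, 167, 170, 170, 167, 172, 172, 168, 17, 27, 23, 11, 1, 21, 1]
195 [-1, 0, 16, 172, 169, 1083, 169, 169, 172, 169, 169, 167, 168, 171, 172, 171, 13, 13, 14, 14, -2, 18, 0]
205 [2, -1, 11, 171, 168, 170, 171, 169, 170, 169, 171, 170, 171, 168, 168, 171, 14, 16, 11, 17, -1, 14, 0]
215 [0, 167, 170, 166, 15, 16, 73, 75, 71, 74, 74, 139, 139, 135, 72, 12, 14, 10, 15, 14, 0, 13, -1]
225 [-3, -2, 16, 16, 10, 14, 13, 13, 16, 10, 13, 116, 126, 116, 14, 16, 12, 11, 12, 0, 0, 12, -1]
235 [-1, 4, 14, 10, 16, 18, 14, 10, 16, 13, 15, 11, 16, 14, 16, 16, 14, 14, 15, 2, -2, 1, -1]
245 [17, -2, 2, -3, 0, -4, 0, 3, 0, 0, 0, 1, 0, 3, -2, -3, 0, 2, 1, -2, 0, 0, -1]Traceback (most recent call last):
  File "<stdin>", line 13, in <module>
  File "<stdin>", line 10, in rect
  File "h.py", line 10, in ray
    c=env.get_calibration(n);K,R,t=c["mtx"],c["R"],c["t"]
ValueError: time passes only in moves, steps and waits
```

```bash
cat > h.py <<'E'
import numpy as np,cv2
from workcell import env
from scipy.spatial.transform import Rotation as Rn
def world(n,d=None,z=None):
    "world points of all pixels, by depth d or by rays onto height z"
    c=env.get_calibration(n);K,R,t=c["mtx"],c["R"],c["t"]
    v,u=np.mgrid[:384,:512]
    P=np.stack([(u-K[0,2])/K[0,0],(v-K[1,2])/K[1,1],np.ones(u.shape)],-1)
    if d is not None: return (P*d[...,None]-t)@R
    o=-t@R; r=P@R; return o+r*((z-o[2])/r[...,2])[...,None]
E
python3 - <<'E'
from h import *
f=np.load("pics/top0.npz");p,d=f["p"],f["d"];W=world("top",d)
roi=np.zeros((384,512),bool);roi[95:255,165:292]=1
def rect(m,lab,z):
    k=cv2.morphologyEx((m&roi).astype(np.uint8),cv2.MORPH_OPEN,np.ones((3,3)))
    n,l,s,_=cv2.connectedComponentsWithStats(k);k=l==1+s[1:,4].argmax()
    r=cv2.minAreaRect((world("top",z=z)[k][:,:2]*1000).astype(np.float32))
    print(lab,k.sum(),np.round(np.r_[r[0],r[1],r[2]],1),cv2.boxPoints(r).round().tolist())
rect((W[...,2]>.008)&(d>0)&(W[...,2]<.022),"base",.015)
g=(W[...,2]>.158)&(W[...,2]<.181); g[:,:180]=0
rect(g,"guard",.171)
rect(g&(p.min(-1)>130),"guardwhite",.171)
for lo,hi,z in((.06,.085,.075),(.13,.15,.14)):
    k=((W[...,2]>lo)&(W[...,2]<hi)&roi)
    for q in (slice(95,160),slice(160,255)):
        kk=np.zeros_like(k);kk[q]=k[q];X=world("top",z=z)[kk][:,:2]*1000
        print(z,kk.sum(),X.min(0).round(),X.max(0).round(),X.mean(0).round())
cv2.imwrite("pics/topc.png",cv2.resize(p[95:255,165:295],None,fx=3.7,fy=3.7,interpolation=cv2.INTER_CUBIC))
E
```

```text
base 2984 [526.1  86.2 259.1 199.1  84.8] [[415.0, -34.0], [614.0, -52.0], [637.0, 206.0], [439.0, 224.0]]
guard 7429 [612.1  88.4 181.8 249.3  89.6] [[487.0, -2.0], [736.0, -3.0], [737.0, 179.0], [488.0, 180.0]]
guardwhite 7174 [613.2  88.4 181.8 247.1  89.6] [[489.0, -2.0], [736.0, -3.0], [737.0, 179.0], [490.0, 180.0]]
0.075 3 [722. 159.] [731. 181.] [727. 166.]
0.075 436 [470.  30.] [503. 183.] [488. 111.]
0.14 113 [700.  23.] [721. 182.] [709.  54.]
0.14 176 [466.  43.] [495.  78.] [482.  60.]
```

View pics/topc.png

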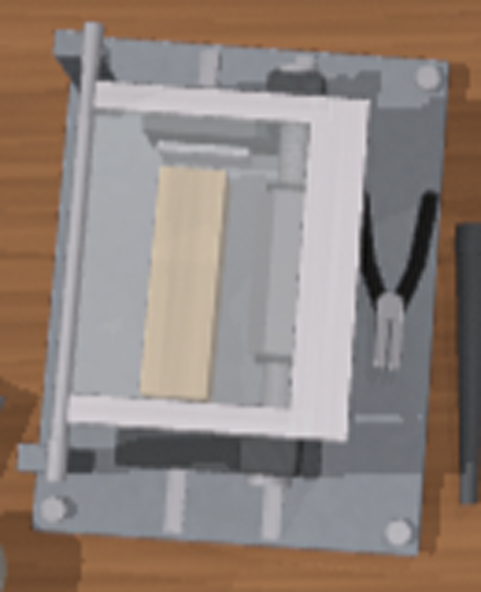

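```bash
python3 - <<'E'
from h import *
f=lambda n,z,pts:[world(n,z=z)[tuple(np.round([95+y/3.7,165+x/3.7]).astype(int))][:2].__mul__(1000).round(1).tolist() for x,y in pts]
B=np.array(f("top",.015,[(58,32),(447,62),(417,553),(33,528)]));print("base",B,B.mean(0))
for a,b in((0,1),(3,2),(0,3),(1,2)): 
    e=B[b]-B[a];print(np.linalg.norm(e),np.degrees(np.arctan2(*e[::-1])))
G=np.array(f("top",.171,[(370,100),(347,440)]));print("lip",G,G.mean(0))
print("block",f("top",.065,[(160,167),(225,170),(208,398),(141,393)]))
print("sleeve seen through guard",f("top",.132,[(278,186),(303,186),(257,356),(290,358)]))
a=np.radians(-5.3)
X=np.array([-np.sin(a),np.cos(a)]);Y=np.array([-np.cos(a),-np.sin(a)])
O=B.mean(0)
for x,y in((-75,0),(-30,0),(90,0)):print((x,y),O+x*X+y*Y)
E
```

```text
base [[776.  202.2]
 [749.6 -64.5]
 [417.  -34.6]
 [438.  221.7]] [595.15  81.2 ]
268.0034514703122 -95.65315697767707
257.15888084995237 -94.6840796893215
338.56203272074083 176.698134325565
333.9412672911211 174.86304548919955
lip [[687.1  -5.1]
 [488.4  12.7]] [587.75   3.8 ]
block [[671.5, 129.7], [668.1, 86.4], [519.1, 100.8], [524.8, 143.4]]
sleeve seen through guard [[645.1, 51.1], [644.7, 35.4], [541.7, 66.5], [539.0, 46.6]]
(-75, 0) [588.22220594   6.52064764]
(-30, 0) [592.37888238  51.32825905]
(90, 0) [603.46335287 170.81522284]
```

```bash
cat >> h.py <<'E'
A=np.radians(-5.2); O=np.array([.5955,.0798,0])
F=np.array([[-np.sin(A),-np.cos(A),0],[np.cos(A),-np.sin(A),0],[0,0,1.]])  # columns: frame x,y,z in world
toW=lambda p:O+F@(np.array(p)/1000.)
toF=lambda p:F.T@(np.array(p)-O)*1000
def pose():
    s=env.get_state();q=s["orientation"];return s["tcp_pos"],Rn.from_quat([*q[1:],q[0]]),s
def target(lean):   # lean deg, negative = hand to the right
    y=F@[1,0,0];z=F@[0,0,-1.];x=np.cross(y,z)
    return Rn.from_matrix(np.c_[x,y,z])*Rn.from_euler("x",lean,degrees=True)
def show():
    p,R,s=pose();d=R.as_matrix()[:,2]@F
    print("t",round(s["clock"],2),"F",toF(p).round(1),"lean",np.degrees(np.arctan2(-d[0],-d[2])).round(1),"f(frame)",(F.T@s["wrist_force"]).round(1),"m",(F.T@s["ft_torque"]).round(2),"gap",round(s["finger_gap"]*1000,1),"q",s["joint_pos"].round(2))
def plan(ways,p=None,R=None):
    "ways: (frame xyz mm, lean deg, rows)"
    if p is None:p,R,_=pose()
    for w,l,n in ways:
        T=target(l);rv=(R.inv()*T).as_rotvec();st=(toW(w)-p)/n
        for k in range(n):
            Rk=R*Rn.from_rotvec(rv*k/n)
            print("  ",(Rk.inv().apply(st)/.02).round(2).tolist(),(rv/n/2/np.pi).round(4).tolist())
        p,R=toW(w),T
E
python3 - <<'E'
from h import *
show()
plan([(toF([.4,.22,.29]),0,19),(toF([.585,-.037,.25]),-45,17)])
E
```

```text
t 0.1 F [429.1 468.9 230.5] lean 0.1 f(frame) [-0.3 -0.5  0.2] m [0.   0.05 0.04] gap 85.5 q [ 1.14  0.31  0.05  1.3  -0.    1.43]
   [-0.84, -0.65, -0.16] [-0.0, -0.0, -0.0017]
   [-0.83, -0.66, -0.16] [-0.0, -0.0, -0.0017]
   [-0.82, -0.67, -0.16] [-0.0, -0.0, -0.0017]
   [-0.82, -0.68, -0.16] [-0.0, -0.0, -0.0017]
   [-0.81, -0.69, -0.16] [-0.0, -0.0, -0.0017]
   [-0.8, -0.7, -0.16] [-0.0, -0.0, -0.0017]
   [-0.79, -0.7, -0.16] [-0.0, -0.0, -0.0017]
   [-0.79, -0.71, -0.16] [-0.0, -0.0, -0.0017]
   [-0.78, -0.72, -0.16] [-0.0, -0.0, -0.0017]
   [-0.77, -0.73, -0.16] [-0.0, -0.0, -0.0017]
   [-0.76, -0.74, -0.16] [-0.0, -0.0, -0.0017]
   [-0.76, -0.75, -0.16] [-0.0, -0.0, -0.0017]
   [-0.75, -0.75, -0.16] [-0.0, -0.0, -0.0017]
   [-0.74, -0.76, -0.16] [-0.0, -0.0, -0.0017]
   [-0.73, -0.77, -0.16] [-0.0, -0.0, -0.0017]
   [-0.72, -0.78, -0.16] [-0.0, -0.0, -0.0017]
   [-0.71, -0.79, -0.16] [-0.0, -0.0, -0.0017]
   [-0.71, -0.79, -0.16] [-0.0, -0.0, -0.0017]
   [-0.7, -0.8, -0.16] [-0.0, -0.0, -0.0017]
   [-0.61, -0.7, 0.12] [-0.0074, -0.0, 0.0]
   [-0.61, -0.71, 0.09] [-0.0074, -0.0, 0.0]
   [-0.61, -0.71, 0.05] [-0.0074, -0.0, 0.0]
   [-0.61, -0.71, 0.02] [-0.0074, -0.0, 0.0]
   [-0.61, -0.71, -0.01] [-0.0074, -0.0, 0.0]
   [-0.61, -0.71, -0.05] [-0.0074, -0.0, 0.0]
   [-0.61, -0.71, -0.08] [-0.0074, -0.0, 0.0]
   [-0.61, -0.7, -0.11] [-0.0074, -0.0, 0.0]
   [-0.61, -0.7, -0.14] [-0.0074, -0.0, 0.0]
   [-0.61, -0.69, -0.18] [-0.0074, -0.0, 0.0]
   [-0.61, -0.68, -0.21] [-0.0074, -0.0, 0.0]
   [-0.61, -0.67, -0.24] [-0.0074, -0.0, 0.0]
   [-0.61, -0.66, -0.27] [-0.0074, -0.0, 0.0]
   [-0.61, -0.65, -0.3] [-0.0074, -0.0, 0.0]
   [-0.61, -0.63, -0.33] [-0.0074, -0.0, 0.0]
   [-0.61, -0.62, -0.36] [-0.0074, -0.0, 0.0]
   [-0.61, -0.6, -0.39] [-0.0074, -0.0, 0.0]
```

Call:
{"name": "arm_command", "arguments": {
  "rows": [
    {"delta_pos":[-0.82,-0.67,-0.16],"rot":[0,0,-0.0017],"fingers":1},
    {"delta_pos":[-0.82,-0.67,-0.16],"rot":[0,0,-0.0017],"fingers":1},
    {"delta_pos":[-0.82,-0.67,-0.16],"rot":[0,0,-0.0017],"fingers":1},
    {"delta_pos":[-0.82,-0.67,-0.16],"rot":[0,0,-0.0017],"fingers":1},
    {"delta_pos":[-0.82,-0.67,-0.16],"rot":[0,0,-0.0017],"fingers":1},
    {"delta_pos":[-0.78,-0.72,-0.16],"rot":[0,0,-0.0017],"fingers":1},
    {"delta_pos":[-0.78,-0.72,-0.16],"rot":[0,0,-0.0017],"fingers":1},
    {"delta_pos":[-0.78,-0.72,-0.16],"rot":[0,0,-0.0017],"fingers":1},
    {"delta_pos":[-0.78,-0.72,-0.16],"rot":[0,0,-0.0017],"fingers":1},
    {"delta_pos":[-0.78,-0.72,-0.16],"rot":[0,0,-0.0017],"fingers":1},
    {"delta_pos":[-0.75,-0.75,-0.16],"rot":[0,0,-0.0017],"fingers":1},
    {"delta_pos":[-0.75,-0.75,-0.16],"rot":[0,0,-0.0017],"fingers":1},
    {"delta_pos":[-0.75,-0.75,-0.16],"rot":[0,0,-0.0017],"fingers":1},
    {"delta_pos":[-0.75,-0.75,-0.16],"rot":[0,0,-0.0017],"fingers":1},
    {"delta_pos":[-0.75,-0.75,-0.16],"rot":[0,0,-0.0017],"fingers":1},
    {"delta_pos":[-0.71,-0.79,-0.16],"rot":[0,0,-0.0017],"fingers":1},
    {"delta_pos":[-0.71,-0.79,-0.16],"rot":[0,0,-0.0017],"fingers":1},
    {"delta_pos":[-0.71,-0.79,-0.16],"rot":[0,0,-0.0017],"fingers":1},
    {"delta_pos":[-0.71,-0.79,-0.16],"rot":[0,0,-0.0017],"fingers":1}
  ],
  "squeeze": 40
}}

```text
clock: 2.0
tcp_pos: [0.3992, 0.2192, 0.2919]
orientation: [-0.0, 0.046, 0.999, -0.0]
wrist_force: [-0.2, -0.3, 0.3]
finger_gap: 0.0001
```

Call:
{"name": "arm_command", "arguments": {
  "rows": [
    {"delta_pos":[-0.61,-0.71,0.08],"rot":[-0.0074,0,0],"fingers":1},
    {"delta_pos":[-0.61,-0.71,0.08],"rot":[-0.0074,0,0],"fingers":1},
    {"delta_pos":[-0.61,-0.71,0.05],"rot":[-0.0074,0,0],"fingers":1},
    {"delta_pos":[-0.61,-0.71,0.02],"rot":[-0.0074,0,0],"fingers":1},
    {"delta_pos":[-0.61,-0.71,-0.01],"rot":[-0.0074,0,0],"fingers":1},
    {"delta_pos":[-0.61,-0.71,-0.05],"rot":[-0.0074,0,0],"fingers":1},
    {"delta_pos":[-0.61,-0.71,-0.08],"rot":[-0.0074,0,0],"fingers":1},
    {"delta_pos":[-0.61,-0.7,-0.11],"rot":[-0.0074,0,0],"fingers":1},
    {"delta_pos":[-0.61,-0.7,-0.14],"rot":[-0.0074,0,0],"fingers":1},
    {"delta_pos":[-0.61,-0.69,-0.18],"rot":[-0.0074,0,0],"fingers":1},
    {"delta_pos":[-0.61,-0.68,-0.21],"rot":[-0.0074,0,0],"fingers":1},
    {"delta_pos":[-0.61,-0.67,-0.24],"rot":[-0.0074,0,0],"fingers":1},
    {"delta_pos":[-0.61,-0.66,-0.27],"rot":[-0.0074,0,0],"fingers":1},
    {"delta_pos":[-0.61,-0.65,-0.3],"rot":[-0.0074,0,0],"fingers":1},
    {"delta_pos":[-0.61,-0.63,-0.33],"rot":[-0.0074,0,0],"fingers":1},
    {"delta_pos":[-0.61,-0.62,-0.36],"rot":[-0.0074,0,0],"fingers":1},
    {"delta_pos":[-0.61,-0.6,-0.39],"rot":[-0.0074,0,0],"fingers":1},
    {"delta_pos":[0,0,0],"rot":[0,0,0],"fingers":1}
  ]
}}

```text
clock: 3.8
tcp_pos: [0.5839, -0.0398, 0.2492]
orientation: [0.017, 0.045, 0.921, 0.386]
wrist_force: [0.4, -0.4, 0.9]
finger_gap: -0.0003
```

```bash
python3 - <<'E'
from h import *
show()
plan([((-127,0,180),-45,5),((-77,0,128),-45,6),((-68,0,137),-45,3)])
# arc
w=[]
H=np.array([90,168.])
for th in range(8,104,6):
    t=np.radians(th);r=165-25
    u=np.array([-np.cos(t),np.sin(t)]);n=np.array([np.sin(t),np.cos(t)])
    if th<45: C=H+165*u-3*n+25*np.array([.707,-.707])
    else: C=H+r*u-3*n
    T=C-10.3; w.append(((T[0],0,T[1]),-45,1)); print(th,T.round(1))
plan(w,toW((-68,0,137)),target(-45))
E
```

```text
t 3.8 F [-120.1    0.8  249.2] lean -45.4 f(frame) [-0.4 -0.4  0.9] m [-0.02  0.61 -0.02] gap -0.3 q [-0.55  0.54  0.19  1.64  0.69 -0.61]
   [-0.01, -0.54, 0.44] [0.0002, 0.0, -0.0002]
   [-0.01, -0.54, 0.44] [0.0002, 0.0, -0.0002]
   [-0.01, -0.54, 0.44] [0.0002, 0.0, -0.0002]
   [-0.01, -0.54, 0.44] [0.0002, 0.0, -0.0002]
   [-0.01, -0.54, 0.44] [0.0002, 0.0, -0.0002]
   [-0.0, -0.01, 0.6] [0.0, 0.0, 0.0]
   [-0.0, -0.01, 0.6] [0.0, 0.0, 0.0]
   [-0.0, -0.01, 0.6] [0.0, 0.0, 0.0]
   [-0.0, -0.01, 0.6] [0.0, 0.0, 0.0]
   [-0.0, -0.01, 0.6] [0.0, 0.0, 0.0]
   [-0.0, -0.01, 0.6] [0.0, 0.0, 0.0]
   [0.0, 0.21, -0.0] [0.0, 0.0, 0.0]
   [0.0, 0.21, -0.0] [0.0, 0.0, 0.0]
   [0.0, 0.21, -0.0] [0.0, 0.0, 0.0]
8 [-66.4 160. ]
14 [-63.4 177. ]
20 [-58.7 193.6]
26 [-52.2 209.7]
32 [-44.1 224.9]
38 [-34.5 239.2]
44 [-23.4 252.5]
50 [-12.6 263. ]
56 [ -1.1 272.1]
62 [ 11.3 279.9]
68 [ 24.5 286.4]
74 [ 38.2 291.4]
80 [ 52.4 295.1]
86 [ 66.9 297.1]
92 [ 81.6 297.7]
98 [ 96.2 296.8]
   [-0.0, 0.87, -0.76] [0.0, 0.0, 0.0]
   [0.0, 0.71, -0.5] [0.0, 0.0, 0.0]
   [-0.0, 0.76, -0.42] [0.0, 0.0, 0.0]
   [-0.0, 0.79, -0.34] [0.0, 0.0, 0.0]
   [0.0, 0.83, -0.25] [0.0, 0.0, 0.0]
   [0.0, 0.85, -0.17] [0.0, 0.0, 0.0]
   [-0.0, 0.86, -0.08] [0.0, 0.0, 0.0]
   [0.0, 0.75, 0.01] [0.0, 0.0, 0.0]
   [-0.0, 0.73, 0.09] [0.0, 0.0, 0.0]
   [0.0, 0.71, 0.16] [0.0, 0.0, 0.0]
   [-0.0, 0.69, 0.24] [0.0, 0.0, 0.0]
   [0.0, 0.67, 0.31] [0.0, 0.0, 0.0]
   [-0.0, 0.63, 0.37] [0.0, 0.0, 0.0]
   [-0.0, 0.59, 0.44] [0.0, 0.0, 0.0]
   [0.0, 0.54, 0.5] [0.0, 0.0, 0.0]
   [-0.0, 0.48, 0.55] [0.0, 0.0, 0.0]
```

Call:
{"name": "arm_command", "arguments": {
  "rows": [
    {"delta_pos":[0,-0.54,0.44],"rot":[0,0,0],"fingers":1},
    {"delta_pos":[0,-0.54,0.44],"rot":[0,0,0],"fingers":1},
    {"delta_pos":[0,-0.54,0.44],"rot":[0,0,0],"fingers":1},
    {"delta_pos":[0,-0.54,0.44],"rot":[0,0,0],"fingers":1},
    {"delta_pos":[0,-0.54,0.44],"rot":[0,0,0],"fingers":1},
    {"delta_pos":[0,0,0.6],"rot":[0,0,0],"fingers":1},
    {"delta_pos":[0,0,0.6],"rot":[0,0,0],"fingers":1},
    {"delta_pos":[0,0,0.6],"rot":[0,0,0],"fingers":1},
    {"delta_pos":[0,0,0.6],"rot":[0,0,0],"fingers":1},
    {"delta_pos":[0,0,0.6],"rot":[0,0,0],"fingers":1},
    {"delta_pos":[0,0,0.6],"rot":[0,0,0],"fingers":1},
    {"delta_pos":[0,0.2,0],"rot":[0,0,0],"fingers":1},
    {"delta_pos":[0,0.2,0],"rot":[0,0,0],"fingers":1},
    {"delta_pos":[0,0.2,0],"rot":[0,0,0],"fingers":1}
  ]
}}

```text
clock: 5.2
tcp_pos: [0.5878, 0.0134, 0.1401]
orientation: [0.017, 0.043, 0.923, 0.382]
wrist_force: [-6.3, -16.6, -3.8]
finger_gap: 0.0004
```

```bash
python3 - <<'E'
from h import *
show()
p,_=env.read_camera("side"); cv2.imwrite("pics/s1.png",cv2.resize(p[110:290,130:370],None,fx=3,fy=3,interpolation=cv2.INTER_CUBIC))
E
```

```text
t 5.2 F [-66.9   1.7 140.1] lean -45.0 f(frame) [-17.1   4.8  -3.8] m [0.52 3.34 0.53] gap 0.4 q [-0.47  0.56 -0.04  1.32  0.72 -0.51]
```

View pics/s1.png

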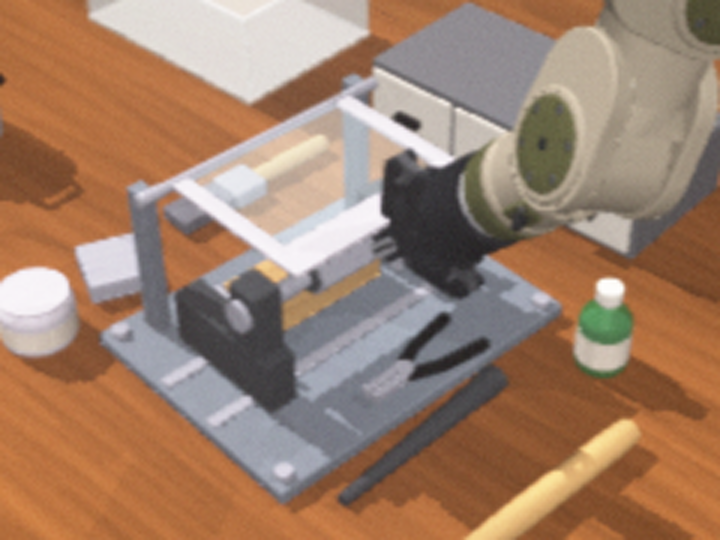

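Call:
{"name": "arm_command", "arguments": {
  "rows": [
    {"delta_pos":[0,0,-0.25],"rot":[0,0,0],"fingers":1},
    {"delta_pos":[0,0,-0.25],"rot":[0,0,0],"fingers":1},
    {"delta_pos":[0,0.1,-0.1],"rot":[0,0,0],"fingers":1},
    {"delta_pos":[0,0.2,-0.2],"rot":[0,0,0],"fingers":1}
  ]
}}

```text
clock: 5.65
tcp_pos: [0.5876, 0.0076, 0.1564]
orientation: [0.018, 0.043, 0.922, 0.384]
wrist_force: [0.5, -3.7, -5.1]
finger_gap: 0.0001
```

```bash
python3 - <<'E'
from h import *
show()
E
```

```text
t 5.65 F [-72.6   1.3 156.4] lean -45.2 f(frame) [-3.6 -0.9 -5.1] m [0.07 1.71 0.07] gap 0.1 q [-0.48  0.56 -0.02  1.36  0.72 -0.52]
```

```bash
python3 - <<'E'
from h import *
w=[];H=np.array([90,168.])
for th in range(10,104,6):
    t=np.radians(th);h=16+max(0,th-40)*.4
    u=np.array([-np.cos(t),np.sin(t)]);n=np.array([np.sin(t),np.cos(t)])
    C=H+165*u-3*n+h*np.array([.707,-.707]) if th<45 else H+(165-h)*u-3*n
    T=C-10.3; w.append(((T[0],0,T[1]),-45,1)); print(th,T.round(1))
plan(w)
E
```

```text
10 [-72.  172.1]
16 [-68.4 189. ]
22 [-63.1 205.4]
28 [-56.1 221.2]
34 [-47.5 236.2]
40 [-37.3 250.1]
46 [-24.3 261.1]
52 [-11.4 269.5]
58 [  2.  276.4]
64 [ 15.9 281.7]
70 [ 30.  285.4]
76 [ 44.2 287.6]
82 [ 58.3 288.2]
88 [ 72.2 287.3]
94 [ 85.6 285. ]
100 [ 98.5 281.3]
   [-0.06, 0.58, -0.53] [0.0007, 0.0003, -0.0003]
   [-0.0, 0.72, -0.47] [0.0, 0.0, 0.0]
   [0.0, 0.77, -0.39] [0.0, 0.0, 0.0]
   [0.0, 0.81, -0.31] [0.0, 0.0, 0.0]
   [-0.0, 0.83, -0.22] [0.0, 0.0, 0.0]
   [0.0, 0.85, -0.14] [0.0, 0.0, 0.0]
   [-0.0, 0.85, 0.07] [0.0, 0.0, 0.0]
   [0.0, 0.75, 0.16] [0.0, 0.0, 0.0]
   [0.0, 0.72, 0.23] [0.0, 0.0, 0.0]
   [-0.0, 0.68, 0.3] [0.0, 0.0, 0.0]
   [-0.0, 0.63, 0.37] [0.0, 0.0, 0.0]
   [0.0, 0.58, 0.43] [0.0, 0.0, 0.0]
   [-0.0, 0.52, 0.48] [0.0, 0.0, 0.0]
   [-0.0, 0.46, 0.52] [0.0, 0.0, 0.0]
   [0.0, 0.39, 0.56] [0.0, 0.0, 0.0]
   [-0.0, 0.32, 0.58] [0.0, 0.0, 0.0]
```

Half the rows at half pace first, up to about 46 degrees.

Call:
{"name": "arm_command", "arguments": {
  "rows": [
    {"delta_pos":[0,0.29,-0.26],"rot":[0,0,0],"fingers":1},
    {"delta_pos":[0,0.29,-0.26],"rot":[0,0,0],"fingers":1},
    {"delta_pos":[0,0.36,-0.24],"rot":[0,0,0],"fingers":1},
    {"delta_pos":[0,0.36,-0.24],"rot":[0,0,0],"fingers":1},
    {"delta_pos":[0,0.39,-0.2],"rot":[0,0,0],"fingers":1},
    {"delta_pos":[0,0.39,-0.2],"rot":[0,0,0],"fingers":1},
    {"delta_pos":[0,0.4,-0.16],"rot":[0,0,0],"fingers":1},
    {"delta_pos":[0,0.4,-0.16],"rot":[0,0,0],"fingers":1},
    {"delta_pos":[0,0.42,-0.11],"rot":[0,0,0],"fingers":1},
    {"delta_pos":[0,0.42,-0.11],"rot":[0,0,0],"fingers":1},
    {"delta_pos":[0,0.42,-0.07],"rot":[0,0,0],"fingers":1},
    {"delta_pos":[0,0.42,-0.07],"rot":[0,0,0],"fingers":1},
    {"delta_pos":[0,0.42,0.04],"rot":[0,0,0],"fingers":1},
    {"delta_pos":[0,0.42,0.04],"rot":[0,0,0],"fingers":1}
  ]
}}

```text
clock: 7.05
tcp_pos: [0.5923, 0.0557, 0.2624]
orientation: [0.019, 0.043, 0.922, 0.384]
wrist_force: [-1.2, -4.4, -0.7]
finger_gap: -0.0
```

```bash
python3 - <<'E'
from h import *
show()
p,_=env.read_camera("side"); cv2.imwrite("pics/s2.png",cv2.resize(p[50:290,110:370],None,fx=2,fy=2,interpolation=cv2.INTER_CUBIC))
E
```

```text
t 7.05 F [-24.3   1.  262.4] lean -45.3 f(frame) [-4.4  0.8 -0.7] m [0.02 1.37 0.05] gap -0.0 q [-0.4   0.45  0.09  1.51  0.74 -0.43]
```

View pics/s2.png

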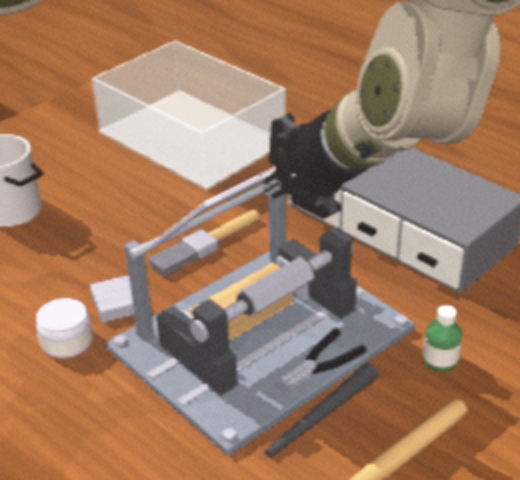

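The guard is up to roughly 45° with its lip at about (265,185), held by the fingertips. I'll push on.

Call:
{"name": "arm_command", "arguments": {
  "rows": [
    {"delta_pos":[0,0.37,0.08],"rot":[0,0,0],"fingers":1},
    {"delta_pos":[0,0.37,0.08],"rot":[0,0,0],"fingers":1},
    {"delta_pos":[0,0.36,0.12],"rot":[0,0,0],"fingers":1},
    {"delta_pos":[0,0.36,0.12],"rot":[0,0,0],"fingers":1},
    {"delta_pos":[0,0.34,0.15],"rot":[0,0,0],"fingers":1},
    {"delta_pos":[0,0.34,0.15],"rot":[0,0,0],"fingers":1},
    {"delta_pos":[0,0.32,0.19],"rot":[0,0,0],"fingers":1},
    {"delta_pos":[0,0.32,0.19],"rot":[0,0,0],"fingers":1},
    {"delta_pos":[0,0.29,0.22],"rot":[0,0,0],"fingers":1},
    {"delta_pos":[0,0.29,0.22],"rot":[0,0,0],"fingers":1},
    {"delta_pos":[0,0.26,0.24],"rot":[0,0,0],"fingers":1},
    {"delta_pos":[0,0.26,0.24],"rot":[0,0,0],"fingers":1},
    {"delta_pos":[0,0.23,0.26],"rot":[0,0,0],"fingers":1},
    {"delta_pos":[0,0.23,0.26],"rot":[0,0,0],"fingers":1},
    {"delta_pos":[0,0.2,0.28],"rot":[0,0,0],"fingers":1},
    {"delta_pos":[0,0.2,0.28],"rot":[0,0,0],"fingers":1}
  ]
}}

```text
clock: 8.7
tcp_pos: [0.6023, 0.1663, 0.2855]
orientation: [0.018, 0.043, 0.922, 0.385]
wrist_force: [-0.2, -2.9, 2.7]
finger_gap: 0.0002
```

```bash
python3 - <<'E'
from h import *
show()
E
```

```text
t 8.7 F [ 86.7   1.1 285.5] lean -45.3 f(frame) [-2.9 -0.   2.7] m [-0.03  0.76 -0.03] gap 0.2 q [-0.22  0.38  0.05  1.37  0.78 -0.17]
```

Call:
{"name": "arm_command", "arguments": {
  "rows": [
    {"delta_pos":[0,0.12,0.16],"rot":[0,0,0],"fingers":1},
    {"delta_pos":[0,0.12,0.16],"rot":[0,0,0],"fingers":1},
    {"delta_pos":[0,0.12,0.16],"rot":[0,0,0],"fingers":1},
    {"delta_pos":[0,0,0],"rot":[0,0,0],"fingers":1}
  ]
}}

```text
clock: 9.1
tcp_pos: [0.6031, 0.1781, 0.2837]
orientation: [0.018, 0.043, 0.922, 0.385]
wrist_force: [-0.2, -0.4, -0.3]
finger_gap: -0.0001
```

Call:
{"name": "arm_command", "arguments": {
  "rows": [
    {"delta_pos":[0,0.07,0.09],"rot":[0,0,0],"fingers":1},
    {"delta_pos":[0,0,0],"rot":[0,0,0],"fingers":1}
  ]
}}

```text
clock: 9.3
tcp_pos: [0.6033, 0.1799, 0.2833]
orientation: [0.018, 0.043, 0.922, 0.385]
wrist_force: [-0.2, -0.9, 0.5]
finger_gap: -0.0001
```

Call:
{"name": "arm_command", "arguments": {
  "rows": [
    {"delta_pos":[0,0.07,0.09],"rot":[0,0,0],"fingers":1},
    {"delta_pos":[0,0,0],"rot":[0,0,0],"fingers":1}
  ]
}}

```text
clock: 9.5
tcp_pos: [0.6036, 0.182, 0.283]
orientation: [0.018, 0.043, 0.922, 0.385]
wrist_force: [-1.7, -1.5, -0.0]
finger_gap: -0.0002
```

```bash
python3 - <<'E'
from h import *
show()
E
```

```text
t 9.5 F [102.6   1.2 283. ] lean -45.3 f(frame) [-1.7  1.6 -0. ] m [0.11 0.77 0.11] gap -0.2 q [-0.19  0.37  0.04  1.33  0.79 -0.14]
```

Call:
{"name": "arm_command", "arguments": {
  "rows": [
    {"delta_pos":[0,0.1,0.13],"rot":[0,0,0],"fingers":1},
    {"delta_pos":[0,0,0],"rot":[0,0,0],"fingers":1}
  ]
}}

```text
clock: 9.7
tcp_pos: [0.6038, 0.1837, 0.2828]
orientation: [0.018, 0.044, 0.922, 0.383]
wrist_force: [-5.2, -11.6, 4.1]
finger_gap: -0.0001
```

Call:
{"name": "arm_command", "arguments": {
  "rows": [
    {"delta_pos":[0,0.1,0.13],"rot":[0,0,0],"fingers":1},
    {"delta_pos":[0,0,0],"rot":[0,0,0],"fingers":1}
  ]
}}

```text
clock: 9.9
tcp_pos: [0.604, 0.1843, 0.2828]
orientation: [0.018, 0.045, 0.923, 0.381]
wrist_force: [-12.3, -26.3, 10.7]
finger_gap: 0.0003
```

```bash
python3 - <<'E'
from h import *
show()
f=[]
for n in("side","top"):
    p,d=env.read_camera(n);np.savez(f"pics/{n}3.npz",p=p,d=d);f.append(p[30:290,110:370] if n=="side" else p[30:290,110:370])
cv2.imwrite("pics/s3.png",cv2.resize(np.hstack(f),None,fx=1.5,fy=1.5,interpolation=cv2.INTER_CUBIC))
E
```

```text
t 9.9 F [104.8   1.  282.8] lean -44.9 f(frame) [-27.3   9.8  10.7] m [1.37 2.92 1.37] gap 0.3 q [-0.18  0.37  0.03  1.32  0.78 -0.12]
```

View pics/s3.png

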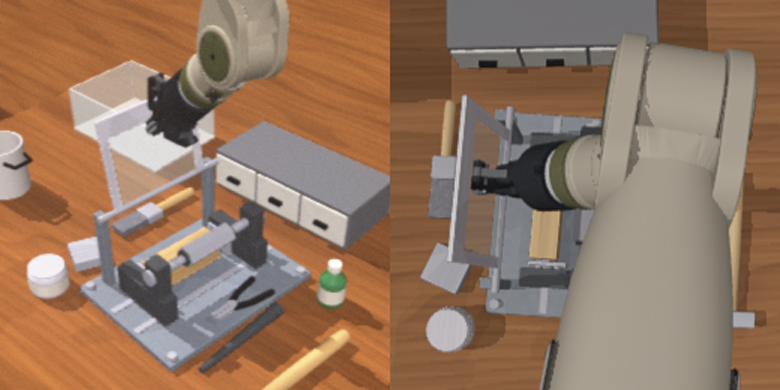

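```bash
cat >> h.py <<'E'
def hexfit(n,d):
    from scipy.optimize import least_squares
    P=(world(n,d)-O)@F*1000
    m=(d>0)&(abs(P[...,1])<44)&(abs(P[...,0]+30)<24)&(P[...,2]>100)&(P[...,2]<140)
    Q=P[m][:,[0,2]]
    def res(v):
        q=Q-[v[1],v[2]];a=np.arctan2(q[:,0],q[:,1])-v[0]   # angle from up towards left
        a=(a+np.pi/6)%(np.pi/3)-np.pi/6
        return np.hypot(*q.T)*np.cos(a)-17
    best=min((least_squares(res,[j,-30,115],loss="soft_l1",bounds=([-2,-36,109],[3,-24,121])) for j in np.radians(range(0,60,10))),key=lambda r:r.cost)
    print(n,len(Q),"flat normal angle mod 60:",np.degrees(best.x[0])%60,"centre",best.x[1:].round(1),"cost/pt",best.cost/len(Q))
E
python3 - <<'E'
from h import *
for n in("side","top"): hexfit(n,np.load(f"pics/{n}3.npz")["d"])
w=[((75,0,290),-40,3),((-50,0,265),-40,8)]
plan(w)
E
```

```text
side 399 flat normal angle mod 60: 53.61858894968776 centre [-32.7 114.8] cost/pt 0.7604169847911031
top 193 flat normal angle mod 60: 52.80056800120623 centre [-29.9 114.4] cost/pt 0.6017583844614313
   [-0.02, -0.27, -0.44] [0.0045, 0.0002, -0.0003]
   [-0.02, -0.28, -0.43] [0.0045, 0.0002, -0.0003]
   [-0.02, -0.29, -0.42] [0.0045, 0.0002, -0.0003]
   [-0.0, -0.7, -0.38] [0.0, 0.0, 0.0]
   [-0.0, -0.7, -0.38] [0.0, 0.0, 0.0]
   [-0.0, -0.7, -0.38] [0.0, 0.0, 0.0]
   [-0.0, -0.7, -0.38] [0.0, 0.0, 0.0]
   [-0.0, -0.7, -0.38] [0.0, 0.0, 0.0]
   [-0.0, -0.7, -0.38] [0.0, 0.0, 0.0]
   [-0.0, -0.7, -0.38] [0.0, 0.0, 0.0]
   [-0.0, -0.7, -0.38] [0.0, 0.0, 0.0]
```

Call:
{"name": "arm_command", "arguments": {
  "rows": [
    {"delta_pos":[0,-0.2,-0.25],"rot":[0,0,0],"fingers":1},
    {"delta_pos":[0,-0.27,-0.44],"rot":[0,0,0],"fingers":1},
    {"delta_pos":[0,-0.28,-0.43],"rot":[0,0,0],"fingers":0.2},
    {"delta_pos":[0,-0.7,-0.4],"rot":[0.0045,0,0],"fingers":0.2},
    {"delta_pos":[0,-0.7,-0.4],"rot":[0.0045,0,0],"fingers":0.2},
    {"delta_pos":[0,-0.7,-0.4],"rot":[0.0045,0,0],"fingers":0.2},
    {"delta_pos":[0,-0.7,-0.4],"rot":[0.0045,0,0],"fingers":0.2},
    {"delta_pos":[0,-0.7,-0.4],"rot":[0.0045,0,0],"fingers":0.2},
    {"delta_pos":[0,-0.7,-0.4],"rot":[0,0,0],"fingers":0.2},
    {"delta_pos":[0,-0.7,-0.4],"rot":[0,0,0],"fingers":0.2}
  ]
}}

```text
clock: 11.0
tcp_pos: [0.5915, 0.0508, 0.2664]
orientation: [0.015, 0.044, 0.947, 0.318]
wrist_force: [0.3, -0.9, 0.1]
finger_gap: 0.0683
```

```bash
cat >> h.py <<'E'
AX=np.array([-31,0,114.7])
def at(lean,back):   # TCP in frame mm for grasp at lean, 'back' mm retracted
    l=np.radians(lean);return AX+(18.7-back)*np.array([-np.sin(l),0,-np.cos(l)])
E
python3 - <<'E'
from h import *
show()
plan([(at(-37,75),-37,5),(at(-37,0),-37,7)])
E
```

```text
t 11.0 F [-29.2   1.3 266.4] lean -37.1 f(frame) [-0.8 -0.4  0.1] m [-0.04  0.55  0.01] gap 68.3 q [-0.36  0.4   0.11  1.47  0.62 -0.33]
   [-0.01, -0.93, 0.64] [0.0001, 0.0, -0.0]
   [-0.01, -0.93, 0.64] [0.0001, 0.0, -0.0]
   [-0.01, -0.93, 0.64] [0.0001, 0.0, -0.0]
   [-0.01, -0.93, 0.64] [0.0001, 0.0, -0.0]
   [-0.01, -0.93, 0.64] [0.0001, 0.0, -0.0]
   [0.0, -0.0, 0.54] [0.0, 0.0, 0.0]
   [0.0, -0.0, 0.54] [0.0, 0.0, 0.0]
   [0.0, -0.0, 0.54] [0.0, 0.0, 0.0]
   [0.0, -0.0, 0.54] [0.0, 0.0, 0.0]
   [0.0, -0.0, 0.54] [0.0, 0.0, 0.0]
   [0.0, -0.0, 0.54] [0.0, 0.0, 0.0]
   [0.0, -0.0, 0.54] [0.0, 0.0, 0.0]
```

Call:
{"name": "arm_command", "arguments": {
  "rows": [
    {"delta_pos":[-0.01,-0.93,0.64],"rot":[0,0,0],"fingers":0.2},
    {"delta_pos":[-0.01,-0.93,0.64],"rot":[0,0,0],"fingers":0.2},
    {"delta_pos":[-0.01,-0.93,0.64],"rot":[0,0,0],"fingers":0.2},
    {"delta_pos":[-0.01,-0.93,0.64],"rot":[0,0,0],"fingers":0.2},
    {"delta_pos":[-0.01,-0.93,0.64],"rot":[0,0,0],"fingers":0.2},
    {"delta_pos":[0,0,0.54],"rot":[0,0,0],"fingers":0.2},
    {"delta_pos":[0,0,0.54],"rot":[0,0,0],"fingers":0.2},
    {"delta_pos":[0,0,0.54],"rot":[0,0,0],"fingers":0.2},
    {"delta_pos":[0,0,0.54],"rot":[0,0,0],"fingers":0.2},
    {"delta_pos":[0,0,0.54],"rot":[0,0,0],"fingers":0.2},
    {"delta_pos":[0,0,0.54],"rot":[0,0,0],"fingers":0.2},
    {"delta_pos":[0,0,0.54],"rot":[0,0,0],"fingers":0.2},
    {"delta_pos":[0,0,0],"rot":[0,0,0],"fingers":0.2}
  ]
}}

```text
clock: 12.3
tcp_pos: [0.5926, 0.0634, 0.0975]
orientation: [0.014, 0.044, 0.947, 0.319]
wrist_force: [-0.1, 0.2, -0.0]
finger_gap: 0.0686
```

```bash
python3 - <<'E'
from h import *
show()
p,_=env.read_camera("side"); cv2.imwrite("pics/s4.png",cv2.resize(p[110:290,150:350],None,fx=3,fy=3,interpolation=cv2.INTER_CUBIC))
E
```

```text
t 12.3 F [-16.6   1.4  97.5] lean -37.2 f(frame) [ 0.2  0.1 -0. ] m [ 0.04  0.54 -0.02] gap 68.6 q [-0.34  0.51 -0.16  1.08  0.63 -0.31]
```

View pics/s4.png

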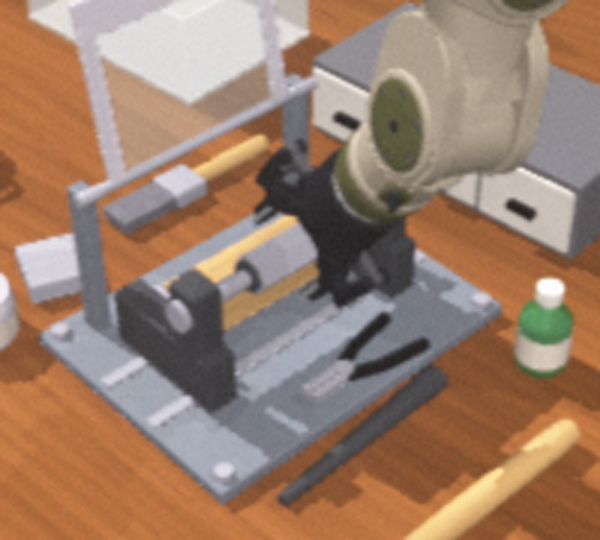

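Call:
{"name": "arm_command", "arguments": {
  "rows": [
    {"delta_pos":[0,0,0],"rot":[0,0,0],"fingers":1},
    {"delta_pos":[0,0,0],"rot":[0,0,0],"fingers":1},
    {"delta_pos":[0,0,0],"rot":[0,0,0],"fingers":1},
    {"delta_pos":[0,0,0],"rot":[0,0,0],"fingers":1},
    {"delta_pos":[0,0,0],"rot":[0,0,0],"fingers":1},
    {"delta_pos":[0,0,0],"rot":[0,0,0],"fingers":1}
  ],
  "squeeze": 90
}}

```text
clock: 12.95
tcp_pos: [0.5939, 0.0611, 0.0992]
orientation: [0.015, 0.044, 0.947, 0.318]
wrist_force: [-1.6, -5.5, 3.0]
finger_gap: 0.033
```

```bash
python3 - <<'E'
from h import *
show()
E
```

```text
t 12.95 F [-18.8  -0.1  99.2] lean -37.1 f(frame) [-5.6  1.1  3. ] m [0.28 1.27 0.25] gap 33.0 q [-0.34  0.51 -0.16  1.09  0.63 -0.31]
```

Call:
{"name": "arm_command", "arguments": {
  "rows": [
    {"delta_pos":[0,-0.07,-0.002],"rot":[0.0111,0,0],"fingers":1},
    {"delta_pos":[0,-0.07,-0.002],"rot":[0.0111,0,0],"fingers":1},
    {"delta_pos":[0,-0.07,-0.002],"rot":[0.0111,0,0],"fingers":1},
    {"delta_pos":[0,-0.07,-0.002],"rot":[0.0111,0,0],"fingers":1}
  ]
}}

```text
clock: 13.35
tcp_pos: [0.5935, 0.0562, 0.0965]
orientation: [0.009, 0.046, 0.982, 0.182]
wrist_force: [-0.5, -4.9, -1.9]
finger_gap: 0.0327
```

```bash
python3 - <<'E'
from h import *
show()
E
```

```text
t 13.35 F [-23.7  -0.2  96.5] lean -21.0 f(frame) [-4.9  0.  -1.9] m [0.06 0.71 0.17] gap 32.7 q [-0.22  0.43 -0.17  1.02  0.36 -0.14]
```

Call:
{"name": "arm_command", "arguments": {
  "rows": [
    {"delta_pos":[0,-0.07,-0.002],"rot":[0.0111,0,0],"fingers":1},
    {"delta_pos":[0,-0.07,-0.002],"rot":[0.0111,0,0],"fingers":1},
    {"delta_pos":[0,-0.07,-0.002],"rot":[0.0111,0,0],"fingers":1},
    {"delta_pos":[0,-0.07,-0.002],"rot":[0.0111,0,0],"fingers":1},
    {"delta_pos":[0,-0.07,-0.002],"rot":[0.0111,0,0],"fingers":1},
    {"delta_pos":[0,-0.07,-0.002],"rot":[0.0111,0,0],"fingers":1},
    {"delta_pos":[0,-0.07,-0.002],"rot":[0.0111,0,0],"fingers":1}
  ]
}}

```text
clock: 14.05
tcp_pos: [0.5926, 0.0467, 0.0953]
orientation: [-0.002, 0.047, 0.997, -0.061]
wrist_force: [0.0, -6.2, -1.3]
finger_gap: 0.033
```

```bash
python3 - <<'E'
from h import *
show()
E
```

```text
t 14.05 F [-33.2  -0.1  95.3] lean 7.0 f(frame) [-6.2 -0.6 -1.3] m [-0.16  0.48  0.19] gap 33.0 q [ 0.01  0.44 -0.12  1.03 -0.12  0.1 ]
```

Call:
{"name": "arm_command", "arguments": {
  "rows": [
    {"delta_pos":[0,-0.05,0],"rot":[0.0083,0,0],"fingers":1},
    {"delta_pos":[0,0,0],"rot":[0,0,0],"fingers":0.2},
    {"delta_pos":[0,0,0],"rot":[0,0,0],"fingers":0.2},
    {"delta_pos":[0,0,0],"rot":[0,0,0],"fingers":0.2},
    {"delta_pos":[0,0,0],"rot":[0,0,0],"fingers":0.2},
    {"delta_pos":[0,0,0],"rot":[0,0,0],"fingers":0.2}
  ]
}}

```text
clock: 14.65
tcp_pos: [0.5922, 0.0465, 0.095]
orientation: [-0.004, 0.046, 0.995, -0.085]
wrist_force: [0.1, -1.6, 0.4]
finger_gap: 0.0683
```

```bash
python3 - <<'E'
from h import *
show()
AX[0]=-30.6
print(at(-50,-1.5))
E
```

```text
t 14.65 F [-33.5   0.3  95. ] lean 9.7 f(frame) [-1.6 -0.3  0.4] m [-0.   -0.18  0.04] gap 68.3 q [ 0.03  0.45 -0.11  1.04 -0.17  0.12]
[-15.12590225   0.         101.71569028]
```

Call:
{"name": "arm_command", "arguments": {
  "rows": [
    {"delta_pos":[0,0.148,-0.011],"rot":[-0.0236,0,0],"fingers":0.2},
    {"delta_pos":[0,0.148,-0.011],"rot":[-0.0236,0,0],"fingers":0.2},
    {"delta_pos":[0,0.148,-0.011],"rot":[-0.0236,0,0],"fingers":0.2},
    {"delta_pos":[0,0.148,-0.011],"rot":[-0.0236,0,0],"fingers":0.2},
    {"delta_pos":[0,0.148,-0.011],"rot":[-0.0236,0,0],"fingers":0.2},
    {"delta_pos":[0,0.148,-0.011],"rot":[-0.0236,0,0],"fingers":0.2},
    {"delta_pos":[0,0.148,-0.011],"rot":[-0.0236,0,0],"fingers":0.2},
    {"delta_pos":[0,0,0],"rot":[0,0,0],"fingers":0.2}
  ]
}}

```text
clock: 15.45
tcp_pos: [0.5927, 0.0628, 0.098]
orientation: [0.017, 0.046, 0.905, 0.422]
wrist_force: [-1.0, -0.3, -0.5]
finger_gap: 0.0681
```

```bash
python3 - <<'E'
from h import *
show()
AX[0]=-30.6
plan([(at(-50,-1.5),-50,1)])
E
```

```text
t 15.45 F [-17.2   1.2  98. ] lean -49.9 f(frame) [-0.3  1.  -0.5] m [-0.03  0.74  0.01] gap 68.1 q [-0.42  0.62 -0.12  1.2   0.81 -0.47]
   [-0.06, 0.21, -0.04] [-0.0002, 0.0001, -0.0017]
```

Call:
{"name": "arm_command", "arguments": {
  "rows": [
    {"delta_pos":[-0.05,0.2,-0.02],"rot":[0,0,-0.0017],"fingers":0.2},
    {"delta_pos":[0,0,0],"rot":[0,0,0],"fingers":1},
    {"delta_pos":[0,0,0],"rot":[0,0,0],"fingers":1},
    {"delta_pos":[0,0,0],"rot":[0,0,0],"fingers":1},
    {"delta_pos":[0,0,0],"rot":[0,0,0],"fingers":1},
    {"delta_pos":[0,0,0],"rot":[0,0,0],"fingers":1},
    {"delta_pos":[0,0,0],"rot":[0,0,0],"fingers":1}
  ],
  "squeeze": 100
}}

```text
clock: 16.15
tcp_pos: [0.5954, 0.063, 0.1029]
orientation: [0.022, 0.036, 0.909, 0.414]
wrist_force: [-3.4, -21.2, -10.1]
finger_gap: 0.0324
```

```bash
python3 - <<'E'
from h import *
show()
E
```

```text
t 16.15 F [-16.7  -1.4 102.9] lean -48.9 f(frame) [-21.5   1.5 -10.1] m [ 0.25  4.97 -0.02] gap 32.4 q [-0.41  0.6  -0.12  1.19  0.8  -0.48]
```

Call:
{"name": "arm_command", "arguments": {
  "rows": [
    {"delta_pos":[0,-0.1,0],"rot":[0,0,0],"fingers":1},
    {"delta_pos":[0,0,0],"rot":[0,0,0],"fingers":1}
  ]
}}

```text
clock: 16.35
tcp_pos: [0.5954, 0.0631, 0.1029]
orientation: [0.023, 0.037, 0.909, 0.415]
wrist_force: [-3.5, -17.3, -3.8]
finger_gap: 0.0325
```

```bash
python3 - <<'E'
from h import *
show()
E
```

```text
t 16.35 F [-16.7  -1.4 102.9] lean -49.2 f(frame) [-17.6   1.9  -3.8] m [0.42 3.56 0.13] gap 32.5 q [-0.41  0.6  -0.12  1.2   0.8  -0.48]
```

Call:
{"name": "arm_command", "arguments": {
  "rows": [
    {"delta_pos":[0,-0.2,-0.1],"rot":[0,0,0],"fingers":1},
    {"delta_pos":[0,0,0],"rot":[0,0,0],"fingers":1}
  ]
}}

```text
clock: 16.55
tcp_pos: [0.5953, 0.063, 0.103]
orientation: [0.023, 0.036, 0.907, 0.42]
wrist_force: [1.9, 2.4, -1.5]
finger_gap: 0.0329
```

```bash
cat >> h.py <<'E'
def tq():
    show();p,R,s=pose();M=R.as_matrix();f=M.T@s["wrist_force"];m=(M.T@s["ft_torque"])[0]
    l=np.arctan2(*(-(M[:,2]@F)[[0,2]]))
    print("tool f",f.round(1),"net turning torque on tool",round(m+.19*f[1]+.95*np.sin(l),2))
E
python3 - <<'E'
from h import *
tq()
E
```

```text
t 16.55 F [-16.7  -1.3 103. ] lean -49.7 f(frame) [ 2.6 -1.7 -1.5] m [-0.02  0.8  -0.56] gap 32.9 q [-0.41  0.61 -0.11  1.2   0.81 -0.49]
tool f [-1.7  0.5  2.9] net turning torque on tool 0.18
```

Call:
{"name": "arm_command", "arguments": {
  "rows": [
    {"delta_pos":[0,-0.067,-0.002],"rot":[0.0111,0,0],"fingers":1},
    {"delta_pos":[0,-0.067,-0.002],"rot":[0.0111,0,0],"fingers":1},
    {"delta_pos":[0,-0.067,-0.002],"rot":[0.0111,0,0],"fingers":1}
  ]
}}

```text
clock: 16.85
tcp_pos: [0.5951, 0.0602, 0.1003]
orientation: [0.019, 0.038, 0.946, 0.321]
wrist_force: [2.0, 2.6, -4.0]
finger_gap: 0.0326
```

```bash
python3 -c "from h import *;tq()"
```

```text
t 16.85 F [-19.6  -1.4 100.3] lean -37.6 f(frame) [ 2.8 -1.8 -4. ] m [-0.05  0.19 -0.21] gap 32.6 q [-0.34  0.51 -0.15  1.09  0.63 -0.32]
tool f [-1.8 -0.3  4.8] net turning torque on tool -0.43
```

Call:
{"name": "arm_command", "arguments": {
  "rows": [
    {"delta_pos":[0,-0.067,-0.002],"rot":[0.0111,0,0],"fingers":1},
    {"delta_pos":[0,-0.067,-0.002],"rot":[0.0111,0,0],"fingers":1},
    {"delta_pos":[0,-0.067,-0.002],"rot":[0.0111,0,0],"fingers":1}
  ]
}}

```text
clock: 17.15
tcp_pos: [0.5949, 0.0569, 0.0983]
orientation: [0.015, 0.04, 0.974, 0.221]
wrist_force: [3.4, 1.7, -5.8]
finger_gap: 0.0325
```

```bash
python3 -c "from h import *;tq()"
```

```text
t 17.15 F [-22.9  -1.4  98.3] lean -25.6 f(frame) [ 2.  -3.3 -5.8] m [-0.16  0.06 -0.17] gap 32.5 q [-0.26  0.45 -0.17  1.03  0.44 -0.19]
tool f [-3.2 -0.7  6.1] net turning torque on tool -0.48
```

Call:
{"name": "arm_command", "arguments": {
  "rows": [
    {"delta_pos":[0,-0.034,0],"rot":[0.0056,0,0],"fingers":1},
    {"delta_pos":[0,-0.034,0],"rot":[0.0056,0,0],"fingers":1}
  ]
}}

```text
clock: 17.35
tcp_pos: [0.5948, 0.0557, 0.0978]
orientation: [0.014, 0.04, 0.981, 0.187]
wrist_force: [3.1, -0.6, -1.9]
finger_gap: 0.0328
```

```bash
python3 -c "from h import *;tq()"
```

```text
t 17.35 F [-24.   -1.5  97.8] lean -21.6 f(frame) [-0.3 -3.1 -1.9] m [-0.1   0.06 -0.12] gap 32.8 q [-0.23  0.43 -0.17  1.01  0.37 -0.16]
tool f [-3.1 -1.   1.7] net turning torque on tool -0.47
```

Call:
{"name": "arm_command", "arguments": {
  "rows": [
    {"delta_pos":[0,-0.034,0],"rot":[0.0056,0,0],"fingers":1},
    {"delta_pos":[0,-0.034,0],"rot":[0.0056,0,0],"fingers":1}
  ]
}}

```text
clock: 17.55
tcp_pos: [0.5947, 0.0545, 0.0974]
orientation: [0.012, 0.041, 0.987, 0.153]
wrist_force: [1.8, 0.8, -1.7]
finger_gap: 0.0323
```

```bash
python3 -c "from h import *;tq()"
```

```text
t 17.55 F [-25.3  -1.5  97.4] lean -17.6 f(frame) [ 1.  -1.7 -1.7] m [-0.02 -0.1  -0.02] gap 32.3 q [-0.2   0.42 -0.17  1.    0.31 -0.12]
tool f [-1.7  0.4  1.9] net turning torque on tool -0.31
```

Call:
{"name": "arm_command", "arguments": {
  "rows": [
    {"delta_pos":[0,-0.034,0],"rot":[0.0056,0,0],"fingers":1},
    {"delta_pos":[0,-0.034,0],"rot":[0.0056,0,0],"fingers":1}
  ]
}}

```text
clock: 17.75
tcp_pos: [0.5946, 0.0533, 0.097]
orientation: [0.011, 0.041, 0.992, 0.118]
wrist_force: [2.0, -0.9, -1.9]
finger_gap: 0.0328
```

```bash
python3 -c "from h import *;tq()"
```

```text
t 17.75 F [-26.5  -1.5  97. ] lean -13.6 f(frame) [-0.7 -2.1 -1.9] m [-0.03 -0.17  0.07] gap 32.8 q [-0.17  0.41 -0.17  1.    0.24 -0.08]
tool f [-2.  -1.1  1.7] net turning torque on tool -0.61
```

Call:
{"name": "arm_command", "arguments": {
  "rows": [
    {"delta_pos":[0,-0.034,0],"rot":[0.0056,0,0],"fingers":1},
    {"delta_pos":[0,-0.034,0],"rot":[0.0056,0,0],"fingers":1}
  ]
}}

```text
clock: 17.95
tcp_pos: [0.5945, 0.052, 0.0968]
orientation: [0.009, 0.041, 0.996, 0.083]
wrist_force: [2.4, -0.5, -1.4]
finger_gap: 0.0327
```

```bash
python3 -c "from h import *;tq()"
```

```text
t 17.95 F [-27.8  -1.5  96.8] lean -9.6 f(frame) [-0.3 -2.4 -1.4] m [ 0.03 -0.33  0.17] gap 32.7 q [-0.13  0.41 -0.16  0.99  0.17 -0.05]
tool f [-2.4 -0.6  1.3] net turning torque on tool -0.6
```

Call:
{"name": "arm_command", "arguments": {
  "rows": [
    {"delta_pos":[0,-0.034,0],"rot":[0.0056,0,0],"fingers":1},
    {"delta_pos":[0,-0.034,0],"rot":[0.0056,0,0],"fingers":1}
  ]
}}

```text
clock: 18.15
tcp_pos: [0.5944, 0.0507, 0.0966]
orientation: [0.008, 0.042, 0.998, 0.048]
wrist_force: [2.2, -0.3, -1.7]
finger_gap: 0.0325
```

```bash
python3 -c "from h import *;tq()"
```

```text
t 18.15 F [-29.1  -1.5  96.6] lean -5.5 f(frame) [-0.1 -2.2 -1.7] m [ 0.06 -0.31  0.26] gap 32.5 q [-0.1   0.41 -0.16  0.99  0.1  -0.02]
tool f [-2.2 -0.3  1.8] net turning torque on tool -0.46
```

Call:
{"name": "arm_command", "arguments": {
  "rows": [
    {"delta_pos":[0,-0.034,0],"rot":[0.0056,0,0],"fingers":1},
    {"delta_pos":[0,-0.034,0],"rot":[0.0056,0,0],"fingers":1}
  ]
}}

```text
clock: 18.35
tcp_pos: [0.5943, 0.0494, 0.0965]
orientation: [0.006, 0.042, 0.999, 0.013]
wrist_force: [2.1, -1.2, -0.9]
finger_gap: 0.0323
```

```bash
python3 -c "from h import *;tq()"
```

```text
t 18.35 F [-30.4  -1.5  96.5] lean -1.5 f(frame) [-1.  -2.2 -0.9] m [ 0.05 -0.34  0.26] gap 32.3 q [-0.06  0.41 -0.15  1.    0.03  0.02]
tool f [-2.1 -1.1  0.9] net turning torque on tool -0.57
```

Call:
{"name": "arm_command", "arguments": {
  "rows": [
    {"delta_pos":[0,-0.034,0],"rot":[0.0056,0,0],"fingers":1},
    {"delta_pos":[0,-0.034,0],"rot":[0.0056,0,0],"fingers":1}
  ]
}}

```text
clock: 18.55
tcp_pos: [0.5941, 0.0481, 0.0965]
orientation: [0.005, 0.042, 0.999, -0.022]
wrist_force: [3.8, -0.6, -0.9]
finger_gap: 0.0323
```

```bash
python3 -c "from h import *;tq()"
```

```text
t 18.55 F [-31.7  -1.5  96.5] lean 2.5 f(frame) [-0.3 -3.8 -0.9] m [ 0.15 -0.38  0.36] gap 32.3 q [-0.03  0.42 -0.14  1.   -0.04  0.05]
tool f [-3.8 -0.3  1. ] net turning torque on tool -0.39
```

Call:
{"name": "arm_command", "arguments": {
  "rows": [
    {"delta_pos":[0,-0.034,0],"rot":[0.0056,0,0],"fingers":1},
    {"delta_pos":[0,-0.034,0],"rot":[0.0056,0,0],"fingers":1}
  ]
}}

```text
clock: 18.75
tcp_pos: [0.594, 0.0468, 0.0966]
orientation: [0.004, 0.042, 0.997, -0.057]
wrist_force: [2.4, -0.2, -0.2]
finger_gap: 0.0323
```

```bash
python3 -c "from h import *;tq()"
```

```text
t 18.75 F [-33.   -1.5  96.6] lean 6.5 f(frame) [ 0.  -2.4 -0.2] m [ 0.2  -0.46  0.5 ] gap 32.3 q [ 0.    0.43 -0.13  1.01 -0.11  0.09]
tool f [-2.4  0.   0.2] net turning torque on tool -0.36
```

Call:
{"name": "arm_command", "arguments": {
  "rows": [
    {"delta_pos":[0,-0.034,0],"rot":[0.0056,0,0],"fingers":1},
    {"delta_pos":[0,-0.03,0],"rot":[0.005,0,0],"fingers":1}
  ]
}}

```text
clock: 18.95
tcp_pos: [0.594, 0.0456, 0.0968]
orientation: [0.002, 0.042, 0.995, -0.09]
wrist_force: [2.6, -0.6, 0.6]
finger_gap: 0.0324
```

```bash
python3 -c "from h import *;tq()"
```

```text
t 18.95 F [-34.2  -1.6  96.8] lean 10.3 f(frame) [-0.4 -2.7  0.6] m [ 0.29 -0.55  0.46] gap 32.4 q [ 0.03  0.44 -0.11  1.02 -0.18  0.12]
tool f [-2.7 -0.5 -0.5] net turning torque on tool -0.48
```

Call:
{"name": "arm_command", "arguments": {
  "rows": [
    {"delta_pos":[0,0,0],"rot":[0,0,0],"fingers":0.2},
    {"delta_pos":[0,0,0],"rot":[0,0,0],"fingers":0.2},
    {"delta_pos":[0,0,0],"rot":[0,0,0],"fingers":0.2},
    {"delta_pos":[0,0,0],"rot":[0,0,0],"fingers":0.2},
    {"delta_pos":[0,0,0],"rot":[0,0,0],"fingers":0.2},
    {"delta_pos":[0,0.148,-0.011],"rot":[-0.0236,0,0],"fingers":0.2},
    {"delta_pos":[0,0.148,-0.011],"rot":[-0.0236,0,0],"fingers":0.2},
    {"delta_pos":[0,0.148,-0.011],"rot":[-0.0236,0,0],"fingers":0.2},
    {"delta_pos":[0,0.148,-0.011],"rot":[-0.0236,0,0],"fingers":0.2},
    {"delta_pos":[0,0.148,-0.011],"rot":[-0.0236,0,0],"fingers":0.2},
    {"delta_pos":[0,0.148,-0.011],"rot":[-0.0236,0,0],"fingers":0.2},
    {"delta_pos":[0,0.148,-0.011],"rot":[-0.0236,0,0],"fingers":0.2},
    {"delta_pos":[0,0,0],"rot":[0,0,0],"fingers":0.2}
  ]
}}

```text
clock: 20.25
tcp_pos: [0.5935, 0.0601, 0.0978]
orientation: [0.019, 0.041, 0.908, 0.417]
wrist_force: [-1.1, -0.4, -0.1]
finger_gap: 0.0683
```

```bash
python3 - <<'E'
from h import *
show()
plan([((-16.7,-1,103.),-49.7,1)])
p,d=env.read_camera("top");hexfit("top",d)
p,d=env.read_camera("side");hexfit("side",d)
E
```

```text
t 20.25 F [-19.8   0.2  97.8] lean -49.3 f(frame) [-0.5  1.1 -0.1] m [0.02 0.78 0.08] gap 68.3 q [-0.42  0.61 -0.12  1.2   0.8  -0.48]
   [-0.06, 0.3, -0.05] [-0.001, 0.0001, 0.0]
top 418 flat normal angle mod 60: 40.568525024445975 centre [-29.8 114.5] cost/pt 0.7412274769745743
side 289 flat normal angle mod 60: 38.51354581099231 centre [-32.6 114.8] cost/pt 0.8768313211372445
```

Call:
{"name": "arm_command", "arguments": {
  "rows": [
    {"delta_pos":[-0.03,0.15,-0.02],"rot":[-0.0005,0,0],"fingers":0.2},
    {"delta_pos":[-0.03,0.15,-0.02],"rot":[-0.0005,0,0],"fingers":0.2},
    {"delta_pos":[0,0,0],"rot":[0,0,0],"fingers":0.2}
  ]
}}

```text
clock: 20.65
tcp_pos: [0.5967, 0.067, 0.1084]
orientation: [0.023, 0.036, 0.908, 0.417]
wrist_force: [-0.3, 0.3, 0.2]
finger_gap: 0.0685
```

```bash
python3 -c "from h import *;tq()"
```

```text
t 20.65 F [-12.7  -2.4 108.4] lean -49.4 f(frame) [0.2 0.3 0.2] m [0.   0.7  0.02] gap 68.5 q [-0.41  0.6  -0.11  1.2   0.81 -0.48]
tool f [0.3 0.3 0. ] net turning torque on tool 0.05
```

Call:
{"name": "arm_command", "arguments": {
  "rows": [
    {"delta_pos":[0,0,0],"rot":[0,0,0],"fingers":1},
    {"delta_pos":[0,0,0],"rot":[0,0,0],"fingers":1},
    {"delta_pos":[0,0,0],"rot":[0,0,0],"fingers":1},
    {"delta_pos":[0,0,0],"rot":[0,0,0],"fingers":1},
    {"delta_pos":[0,0,0],"rot":[0,0,0],"fingers":1},
    {"delta_pos":[0,0,0],"rot":[0,0,0],"fingers":1}
  ],
  "squeeze": 100
}}

```text
clock: 21.25
tcp_pos: [0.5959, 0.0616, 0.104]
orientation: [0.021, 0.038, 0.909, 0.414]
wrist_force: [-2.9, -17.8, -6.5]
finger_gap: 0.0323
```

```bash
python3 -c "from h import *;tq()"
```

```text
t 21.25 F [-18.1  -2.  104. ] lean -49.0 f(frame) [-18.    1.2  -6.5] m [0.31 4.02 0.24] gap 32.3 q [-0.41  0.6  -0.11  1.2   0.8  -0.48]
tool f [  1.4 -16.7  -9.3] net turning torque on tool 0.13
```

Call:
{"name": "arm_command", "arguments": {
  "rows": [
    {"delta_pos":[0,-0.12,-0.07],"rot":[0,0,0],"fingers":1},
    {"delta_pos":[0,-0.1,-0.06],"rot":[0,0,0],"fingers":1},
    {"delta_pos":[0,0,0],"rot":[0,0,0],"fingers":1}
  ]
}}

```text
clock: 21.55
tcp_pos: [0.5958, 0.0615, 0.1041]
orientation: [0.021, 0.037, 0.907, 0.418]
wrist_force: [3.9, 3.1, -7.0]
finger_gap: 0.0324
```

```bash
python3 -c "from h import *;tq()"
```

```text
t 21.55 F [-18.2  -2.  104.1] lean -49.5 f(frame) [ 3.5 -3.6 -7. ] m [-0.28  1.43 -0.69] gap 32.4 q [-0.42  0.61 -0.11  1.21  0.81 -0.49]
tool f [-3.5 -3.1  7.2] net turning torque on tool 0.12
```

Call:
{"name": "arm_command", "arguments": {
  "rows": [
    {"delta_pos":[0,-0.034,0],"rot":[0.0056,0,0],"fingers":1},
    {"delta_pos":[0,-0.034,0],"rot":[0.0056,0,0],"fingers":1}
  ]
}}

```text
clock: 21.75
tcp_pos: [0.5958, 0.0607, 0.1033]
orientation: [0.02, 0.038, 0.922, 0.386]
wrist_force: [5.1, 4.0, -9.2]
finger_gap: 0.0324
```

```bash
python3 -c "from h import *;tq()"
```

```text
t 21.75 F [-19.   -2.  103.3] lean -45.5 f(frame) [ 4.4 -4.7 -9.2] m [-0.35  0.54 -0.62] gap 32.4 q [-0.39  0.57 -0.12  1.16  0.75 -0.43]
tool f [-4.7 -3.5  9.6] net turning torque on tool -0.79
```

Call:
{"name": "arm_command", "arguments": {
  "rows": [
    {"delta_pos":[0,-0.034,0],"rot":[0.0056,0,0],"fingers":1},
    {"delta_pos":[0,-0.034,0],"rot":[0.0056,0,0],"fingers":1}
  ]
}}

```text
clock: 21.95
tcp_pos: [0.5957, 0.0599, 0.1025]
orientation: [0.019, 0.039, 0.935, 0.353]
wrist_force: [5.1, 3.2, -8.8]
finger_gap: 0.0327
```

```bash
python3 -c "from h import *;tq()"
```

```text
t 21.95 F [-19.8  -2.  102.5] lean -41.4 f(frame) [ 3.7 -4.7 -8.8] m [-0.44  0.44 -0.61] gap 32.7 q [-0.37  0.54 -0.14  1.13  0.69 -0.37]
tool f [-4.7 -3.1  9. ] net turning torque on tool -0.77
```

Call:
{"name": "arm_command", "arguments": {
  "rows": [
    {"delta_pos":[0,-0.07,-0.08],"rot":[0.0056,0,0],"fingers":1},
    {"delta_pos":[0,-0.034,0],"rot":[0.0056,0,0],"fingers":1}
  ]
}}

```text
clock: 22.15
tcp_pos: [0.5956, 0.0589, 0.1018]
orientation: [0.017, 0.039, 0.946, 0.321]
wrist_force: [9.5, 11.5, -15.6]
finger_gap: 0.0322
```

```bash
python3 -c "from h import *;tq()"
```

```text
t 22.15 F [-20.8  -2.  101.8] lean -37.5 f(frame) [ 12.3  -8.5 -15.6] m [-1.11 -0.42 -1.16] gap 32.2 q [-0.35  0.51 -0.15  1.1   0.63 -0.33]
tool f [-8.4  0.2 19.9] net turning torque on tool -0.95
```

Call:
{"name": "arm_command", "arguments": {
  "rows": [
    {"delta_pos":[0,-0.034,0],"rot":[0.0056,0,0],"fingers":1},
    {"delta_pos":[0,-0.034,0],"rot":[0.0056,0,0],"fingers":1}
  ]
}}

```text
clock: 22.35
tcp_pos: [0.5955, 0.058, 0.1011]
orientation: [0.016, 0.039, 0.957, 0.288]
wrist_force: [9.8, 9.6, -14.6]
finger_gap: 0.0322
```

```bash
python3 -c "from h import *;tq()"
```

```text
t 22.35 F [-21.7  -2.  101.1] lean -33.5 f(frame) [ 10.5  -8.9 -14.6] m [-1.03 -0.74 -1.01] gap 32.2 q [-0.32  0.49 -0.15  1.07  0.57 -0.28]
tool f [-8.8  0.6 18. ] net turning torque on tool -1.13
```

Call:
{"name": "arm_command", "arguments": {
  "rows": [
    {"delta_pos":[-0.05,0,0.1],"rot":[0,0,0],"fingers":1},
    {"delta_pos":[-0.02,-0.01,0.03],"rot":[0.002,0,0],"fingers":1}
  ]
}}

```text
clock: 22.55
tcp_pos: [0.5956, 0.0579, 0.1009]
orientation: [0.015, 0.04, 0.958, 0.282]
wrist_force: [-5.7, -2.9, 6.9]
finger_gap: 0.0323
```

```bash
python3 -c "from h import *;tq()"
```

```text
t 22.55 F [-21.8  -2.1 100.9] lean -32.8 f(frame) [-3.4  5.4  6.9] m [ 1.05 -0.95  0.73] gap 32.3 q [-0.31  0.48 -0.15  1.07  0.56 -0.27]
tool f [ 5.4  0.9 -7.6] net turning torque on tool -1.29
```

Call:
{"name": "arm_command", "arguments": {
  "rows": [
    {"delta_pos":[0,0,0],"rot":[0,0,0],"fingers":0.2},
    {"delta_pos":[0,0,0],"rot":[0,0,0],"fingers":0.2},
    {"delta_pos":[0,0,0],"rot":[0,0,0],"fingers":0.2},
    {"delta_pos":[0,0,0],"rot":[0,0,0],"fingers":0.2},
    {"delta_pos":[0,0,0],"rot":[0,0,0],"fingers":0.2},
    {"delta_pos":[0,0,-0.4],"rot":[0,0,0],"fingers":0.2},
    {"delta_pos":[0,0,-0.6],"rot":[0,0,0],"fingers":0.2},
    {"delta_pos":[0,0,-0.8],"rot":[0,0,0],"fingers":0.2},
    {"delta_pos":[0,0,-0.9],"rot":[0,0,0],"fingers":0.2},
    {"delta_pos":[0,0,-0.9],"rot":[0,0,0],"fingers":0.2},
    {"delta_pos":[0,0,-0.9],"rot":[0,0,0],"fingers":0.2},
    {"delta_pos":[0,0,-0.9],"rot":[0,0,0],"fingers":0.2},
    {"delta_pos":[0,-0.5,-0.9],"rot":[0,0,0],"fingers":0.2},
    {"delta_pos":[0,-0.5,-0.9],"rot":[0,0,0],"fingers":0.2},
    {"delta_pos":[0,-0.5,-0.9],"rot":[0,0,0],"fingers":0.2},
    {"delta_pos":[0,0,0],"rot":[0,0,0],"fingers":0.2}
  ]
}}

```text
clock: 24.15
tcp_pos: [0.5871, -0.0585, 0.222]
orientation: [0.018, 0.041, 0.959, 0.28]
wrist_force: [1.2, 0.8, -0.7]
finger_gap: 0.0685
```

```bash
python3 - <<'E'
from h import *
show()
D={n:env.read_camera(n) for n in("side","top")}
for n in D: hexfit(n,D[n][1])
P=(world("side",D["side"][1])-O)@F*1000
m=(D["side"][1]>0)&(P[...,2]>200)&(P[...,2]<325)&(abs(P[...,1])<98)&(P[...,0]>70)&(P[...,0]<145)
q=P[m]; k=np.polyfit(q[:,2],q[:,0],1); print("guard pts",m.sum(),"opening deg",90+np.degrees(np.arctan(k[0])))
cv2.imwrite("pics/end.png",np.hstack([cv2.resize(D["side"][0][70:290,130:350],(390,390),interpolation=cv2.INTER_CUBIC),cv2.resize(D["top"][0][95:255,150:310],(390,390),interpolation=cv2.INTER_CUBIC)]))
E
```

```text
t 24.15 F [-138.5   -4.1  222. ] lean -32.6 f(frame) [ 0.9 -1.1 -0.7] m [-0.01  0.45 -0.05] gap 68.5 q [-0.5   0.47  0.13  1.47  0.52 -0.48]
side 410 flat normal angle mod 60: 40.60328811233189 centre [-32.8 114.7] cost/pt 0.7175239305146436
top 647 flat normal angle mod 60: 41.02052946314525 centre [-29.9 114.5] cost/pt 0.6042580038561177
guard pts 3038 opening deg 99.62718079272108
```

View pics/end.png

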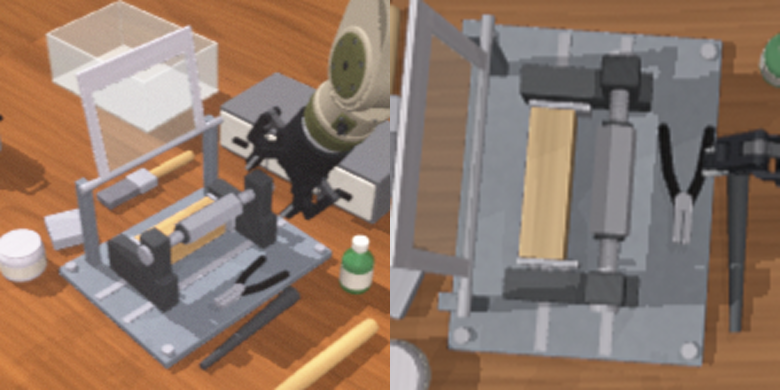

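```bash
python3 - <<'E'
from h import *
z=np.array([np.sin(np.radians(49)),0,-np.cos(np.radians(49))]);T=np.array([-18,-1,103.])
plan([(T-80*z,-49,6),(T,-49,8)])
E
```

```text
[0.02, 0.11, 0.72] [-0.0076, 0.0001, 0.0002]
   [0.02, 0.08, 0.72] [-0.0076, 0.0001, 0.0002]
   [0.02, 0.05, 0.72] [-0.0076, 0.0001, 0.0002]
   [0.02, 0.01, 0.73] [-0.0076, 0.0001, 0.0002]
   [0.02, -0.02, 0.73] [-0.0076, 0.0001, 0.0002]
   [0.02, -0.06, 0.72] [-0.0076, 0.0001, 0.0002]
   [0.0, -0.0, 0.5] [0.0, 0.0, 0.0]
   [0.0, -0.0, 0.5] [0.0, 0.0, 0.0]
   [0.0, -0.0, 0.5] [0.0, 0.0, 0.0]
   [0.0, -0.0, 0.5] [0.0, 0.0, 0.0]
   [0.0, -0.0, 0.5] [0.0, 0.0, 0.0]
   [0.0, -0.0, 0.5] [0.0, 0.0, 0.0]
   [0.0, -0.0, 0.5] [0.0, 0.0, 0.0]
   [0.0, -0.0, 0.5] [0.0, 0.0, 0.0]
```

Call:
{"name": "arm_command", "arguments": {
  "rows": [
    {"delta_pos":[0.02,0.1,0.72],"rot":[-0.0076,0,0],"fingers":0.2},
    {"delta_pos":[0.02,0.08,0.72],"rot":[-0.0076,0,0],"fingers":0.2},
    {"delta_pos":[0.02,0.05,0.72],"rot":[-0.0076,0,0],"fingers":0.2},
    {"delta_pos":[0.02,0.01,0.73],"rot":[-0.0076,0,0],"fingers":0.2},
    {"delta_pos":[0.02,-0.02,0.73],"rot":[-0.0076,0,0],"fingers":0.2},
    {"delta_pos":[0.02,-0.06,0.72],"rot":[-0.0076,0,0],"fingers":0.2},
    {"delta_pos":[0,0,0],"rot":[0,0,0],"fingers":0.2}
  ]
}}

```text
clock: 24.95
tcp_pos: [0.5875, 0.004, 0.1522]
orientation: [0.019, 0.038, 0.908, 0.416]
wrist_force: [0.3, 0.5, -1.0]
finger_gap: 0.0684
```

```bash
python3 - <<'E'
from h import *
tq()
plan([((-18,-1,103.),-49,7)])
E
```

```text
t 24.95 F [-76.2   1.1 152.2] lean -49.2 f(frame) [ 0.5 -0.3 -1. ] m [ 0.04  0.68 -0.01] gap 68.4 q [-0.5   0.6   0.01  1.41  0.76 -0.6 ]
tool f [-0.3 -0.4  1. ] net turning torque on tool -0.11
   [-0.02, 0.01, 0.54] [0.0001, -0.0001, 0.0001]
   [-0.02, 0.01, 0.54] [0.0001, -0.0001, 0.0001]
   [-0.02, 0.01, 0.54] [0.0001, -0.0001, 0.0001]
   [-0.02, 0.01, 0.54] [0.0001, -0.0001, 0.0001]
   [-0.02, 0.01, 0.54] [0.0001, -0.0001, 0.0001]
   [-0.02, 0.01, 0.54] [0.0001, -0.0001, 0.0001]
   [-0.02, 0.01, 0.54] [0.0001, -0.0001, 0.0001]
```

Call:
{"name": "arm_command", "arguments": {
  "rows": [
    {"delta_pos":[-0.02,0.01,0.54],"rot":[0,0,0],"fingers":0.2},
    {"delta_pos":[-0.02,0.01,0.54],"rot":[0,0,0],"fingers":0.2},
    {"delta_pos":[-0.02,0.01,0.54],"rot":[0,0,0],"fingers":0.2},
    {"delta_pos":[-0.02,0.01,0.54],"rot":[0,0,0],"fingers":0.2},
    {"delta_pos":[-0.02,0.01,0.54],"rot":[0,0,0],"fingers":0.2},
    {"delta_pos":[-0.02,0.01,0.54],"rot":[0,0,0],"fingers":0.2},
    {"delta_pos":[-0.02,0.01,0.54],"rot":[0,0,0],"fingers":0.2},
    {"delta_pos":[0,0,0],"rot":[0,0,0],"fingers":0.2}
  ]
}}

```text
clock: 25.75
tcp_pos: [0.5967, 0.0613, 0.1054]
orientation: [0.021, 0.037, 0.909, 0.415]
wrist_force: [0.7, 0.6, -0.3]
finger_gap: 0.0684
```

```bash
python3 - <<'E'
from h import *
tq()
for n in("side","top"):hexfit(n,env.read_camera(n)[1])
E
```

```text
t 25.75 F [-18.3  -2.9 105.4] lean -49.1 f(frame) [ 0.6 -0.6 -0.3] m [0.01 0.72 0.01] gap 68.4 q [-0.41  0.61 -0.1   1.21  0.8  -0.48]
tool f [-0.6  0.2  0.6] net turning torque on tool 0.04
side 305 flat normal angle mod 60: 40.33114757088749 centre [-32.5 114.7] cost/pt 0.8098802262761287
top 409 flat normal angle mod 60: 42.10634344164287 centre [-29.8 114.3] cost/pt 0.5387217596373939
```

Call:
{"name": "arm_command", "arguments": {
  "rows": [
    {"delta_pos":[0,0,0],"rot":[0,0,0],"fingers":1},
    {"delta_pos":[0,0,0],"rot":[0,0,0],"fingers":1},
    {"delta_pos":[0,0,0],"rot":[0,0,0],"fingers":1},
    {"delta_pos":[0,0,0],"rot":[0,0,0],"fingers":1},
    {"delta_pos":[0,0,0],"rot":[0,0,0],"fingers":1},
    {"delta_pos":[0,0,0],"rot":[0,0,0],"fingers":1}
  ],
  "squeeze": 100
}}

```text
clock: 26.45
tcp_pos: [0.5977, 0.0586, 0.1066]
orientation: [0.022, 0.038, 0.909, 0.414]
wrist_force: [-0.7, -4.9, 2.0]
finger_gap: 0.0321
```

```bash
python3 -c "from h import *;tq()"
```

```text
t 26.45 F [-20.9  -4.1 106.6] lean -49.0 f(frame) [-4.9  0.2  2. ] m [0.31 1.08 0.08] gap 32.1 q [-0.42  0.61 -0.1   1.21  0.8  -0.48]
tool f [ 0.2 -1.7 -5. ] net turning torque on tool 0.03
```

Call:
{"name": "arm_command", "arguments": {
  "rows": [
    {"delta_pos":[0,-0.034,-0.02],"rot":[0.0056,0,0],"fingers":1},
    {"delta_pos":[0,0,0],"rot":[0,0,0],"fingers":1}
  ]
}}

```text
clock: 26.65
tcp_pos: [0.5976, 0.0583, 0.1063]
orientation: [0.021, 0.038, 0.917, 0.397]
wrist_force: [0.0, -6.3, -0.7]
finger_gap: 0.0322
```

```bash
python3 -c "from h import *;tq()"
```

```text
t 26.65 F [-21.2  -4.1 106.3] lean -46.9 f(frame) [-6.3 -0.6 -0.7] m [ 0.24  1.12 -0.27] gap 32.2 q [-0.4   0.59 -0.11  1.19  0.77 -0.45]
tool f [-0.6 -4.8 -4.1] net turning torque on tool -0.47
```

Call:
{"name": "arm_command", "arguments": {
  "rows": [
    {"delta_pos":[0,-0.034,-0.02],"rot":[0.0056,0,0],"fingers":1},
    {"delta_pos":[0,0,0],"rot":[0,0,0],"fingers":1}
  ]
}}

```text
clock: 26.85
tcp_pos: [0.5976, 0.058, 0.1059]
orientation: [0.021, 0.038, 0.924, 0.381]
wrist_force: [1.3, -4.3, -2.3]
finger_gap: 0.0317
```

```bash
python3 -c "from h import *;tq()"
```

```text
t 26.85 F [-21.6  -4.1 105.9] lean -44.9 f(frame) [-4.1 -1.7 -2.3] m [ 0.09  1.13 -0.55] gap 31.7 q [-0.39  0.57 -0.12  1.17  0.74 -0.42]
tool f [-1.7 -4.6 -1.3] net turning torque on tool -0.41
```

```bash
python3 - <<'E'
from h import *
D={n:env.read_camera(n) for n in("side","top")}
for n in D:hexfit(n,D[n][1])
p=D["side"][0]; cv2.imwrite("pics/s6.png",cv2.resize(p[150:260,190:310],None,fx=5,fy=5,interpolation=cv2.INTER_CUBIC))
E
```

```text
side 314 flat normal angle mod 60: 43.48038174217508 centre [-32.4 115. ] cost/pt 1.1492401205945701
top 465 flat normal angle mod 60: 45.30574957926621 centre [-29.6 114.6] cost/pt 1.1097513219883783
```

View pics/s6.png

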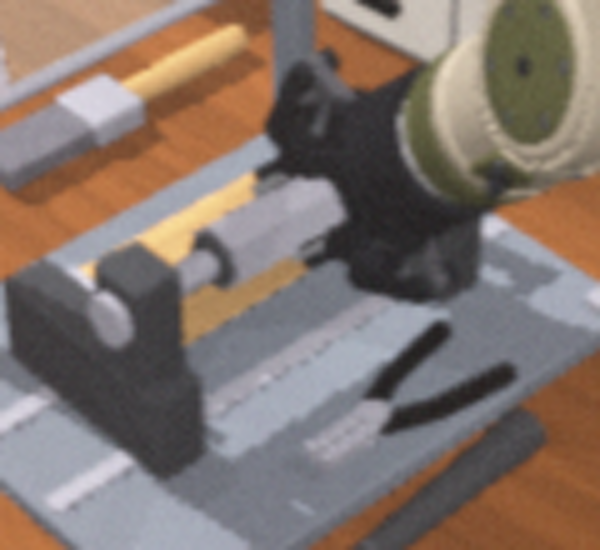

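Call:
{"name": "arm_command", "arguments": {
  "rows": [
    {"delta_pos":[0,-0.09,0],"rot":[0.0056,0,0],"fingers":1},
    {"delta_pos":[0,0,0],"rot":[0,0,0],"fingers":1}
  ]
}}

```text
clock: 27.15
tcp_pos: [0.5976, 0.0576, 0.1056]
orientation: [0.02, 0.038, 0.929, 0.366]
wrist_force: [1.1, -2.3, 3.1]
finger_gap: 0.0319
```

```bash
python3 - <<'E'
from h import *
tq()
for n in("side","top"):hexfit(n,env.read_camera(n)[1])
E
```

```text
t 27.15 F [-21.9  -4.1 105.6] lean -43.1 f(frame) [-2.2 -1.3  3.1] m [ 0.2  -0.2  -0.49] gap 31.9 q [-0.38  0.55 -0.12  1.15  0.71 -0.4 ]
tool f [-1.3  0.5 -3.8] net turning torque on tool -0.75
side 309 flat normal angle mod 60: 43.03739026509764 centre [-32.3 115.1] cost/pt 1.14783472420674
top 457 flat normal angle mod 60: 48.52816662616008 centre [-29.6 114.7] cost/pt 1.0813003550024163
```

Call:
{"name": "arm_command", "arguments": {
  "rows": [
    {"delta_pos":[0,-0.034,0],"rot":[0.0056,0,0],"fingers":1},
    {"delta_pos":[0,0,0],"rot":[0,0,0],"fingers":1}
  ]
}}

```text
clock: 27.45
tcp_pos: [0.5976, 0.0573, 0.1053]
orientation: [0.02, 0.038, 0.936, 0.35]
wrist_force: [1.4, -0.6, 7.8]
finger_gap: 0.0321
```

```bash
python3 - <<'E'
from h import *
tq()
for n in("side","top"):hexfit(n,env.read_camera(n)[1])
E
```

```text
t 27.45 F [-22.3  -4.1 105.3] lean -41.1 f(frame) [-0.5 -1.5  7.8] m [ 0.24 -0.92 -0.41] gap 32.1 q [-0.37  0.54 -0.13  1.13  0.69 -0.37]
tool f [-1.6  4.7 -6.2] net turning torque on tool -0.65
side 309 flat normal angle mod 60: 48.77791977116034 centre [-32.3 115. ] cost/pt 1.0386149973770358
top 449 flat normal angle mod 60: 48.39624742595742 centre [-29.5 114.5] cost/pt 1.1298813890432362
```

Call:
{"name": "arm_command", "arguments": {
  "rows": [
    {"delta_pos":[0,-0.02,0],"rot":[0.0042,0,0],"fingers":1},
    {"delta_pos":[0,-0.02,0],"rot":[0.0042,0,0],"fingers":1}
  ]
}}

```text
clock: 27.75
tcp_pos: [0.5975, 0.0567, 0.1048]
orientation: [0.018, 0.039, 0.944, 0.327]
wrist_force: [1.2, 0.4, 9.0]
finger_gap: 0.0323
```

```bash
python3 - <<'E'
from h import *
tq()
for n in("side","top"):hexfit(n,env.read_camera(n)[1])
E
```

```text
t 27.75 F [-22.8  -4.1 104.8] lean -38.2 f(frame) [ 0.5 -1.1  9. ] m [ 0.21 -1.66 -0.2 ] gap 32.3 q [-0.35  0.52 -0.14  1.11  0.64 -0.33]
tool f [-1.2  6.  -6.7] net turning torque on tool -1.11
side 313 flat normal angle mod 60: 51.62010595080178 centre [-32.5 114.9] cost/pt 1.0682465967338877
top 434 flat normal angle mod 60: 52.776268350685605 centre [-29.6 114.8] cost/pt 1.0374780370762746
```

Call:
{"name": "arm_command", "arguments": {
  "rows": [
    {"delta_pos":[0,0,0],"rot":[0,0,0],"fingers":0.2},
    {"delta_pos":[0,0,0],"rot":[0,0,0],"fingers":0.2},
    {"delta_pos":[0,0,0],"rot":[0,0,0],"fingers":0.2},
    {"delta_pos":[0,0,0],"rot":[0,0,0],"fingers":0.2},
    {"delta_pos":[0,0,0],"rot":[0,0,0],"fingers":0.2},
    {"delta_pos":[0,0,0],"rot":[0,0,0],"fingers":0.2}
  ]
}}

```text
clock: 28.45
tcp_pos: [0.5971, 0.0558, 0.1035]
orientation: [0.018, 0.039, 0.945, 0.325]
wrist_force: [0.9, -0.5, -0.4]
finger_gap: 0.0684
```

```bash
python3 - <<'E'
from h import *
show()
for n in("side","top")*2:hexfit(n,env.read_camera(n)[1])
E
```

```text
t 28.45 F [-23.7  -3.7 103.5] lean -38.0 f(frame) [-0.4 -0.9 -0.4] m [0.02 0.52 0.04] gap 68.4 q [-0.35  0.52 -0.14  1.11  0.64 -0.33]
side 313 flat normal angle mod 60: 42.77950665138348 centre [-32.5 114.6] cost/pt 0.8382725223584414
top 395 flat normal angle mod 60: 42.62023181320065 centre [-29.9 114.5] cost/pt 0.5239512213983724
side 315 flat normal angle mod 60: 42.86523397184341 centre [-32.6 114.8] cost/pt 0.9200792349568299
top 394 flat normal angle mod 60: 42.46258968786131 centre [-30.  114.5] cost/pt 0.5782106414791714
```

Call:
{"name": "arm_command", "arguments": {
  "rows": [
    {"delta_pos":[0,0,-0.4],"rot":[0,0,0],"fingers":0.2},
    {"delta_pos":[0,0,-0.6],"rot":[0,0,0],"fingers":0.2},
    {"delta_pos":[0,0,-0.9],"rot":[0,0,0],"fingers":0.2},
    {"delta_pos":[0,0,-0.9],"rot":[0,0,0],"fingers":0.2},
    {"delta_pos":[0,0,-0.9],"rot":[0,0,0],"fingers":0.2},
    {"delta_pos":[0,0,-0.9],"rot":[0,0,0],"fingers":0.2},
    {"delta_pos":[0,0,-0.9],"rot":[0,0,0],"fingers":0.2},
    {"delta_pos":[0,0,-0.9],"rot":[0,0,0],"fingers":0.2},
    {"delta_pos":[0,0,-0.9],"rot":[0,0,0],"fingers":0.2},
    {"delta_pos":[0,0,0],"rot":[0,0,0],"fingers":0.2},
    {"delta_pos":[0,0,0],"rot":[0,0,0],"fingers":0.2}
  ]
}}

```text
clock: 29.75
tcp_pos: [0.5887, -0.0339, 0.2188]
orientation: [0.018, 0.039, 0.945, 0.325]
wrist_force: [-0.1, -0.5, -0.2]
finger_gap: 0.0684
```

```bash
python3 - <<'E'
from h import *
show()
for n in("side","top"):
    p,d=env.read_camera(n);hexfit(n,d)
    if n=="side":
        P=(world(n,d)-O)@F*1000
        m=(d>0)&(P[...,2]>200)&(P[...,2]<325)&(abs(P[...,1])<98)&(P[...,0]>70)&(P[...,0]<145)
        print("guard",90+np.degrees(np.arctan(np.polyfit(P[m][:,2],P[m][:,0],1)[0])))
print(env.hand_in())
E
```

```text
t 29.75 F [-113.8   -3.5  218.8] lean -38.0 f(frame) [-0.5  0.1 -0.2] m [-0.01  0.57 -0.01] gap 68.4 q [-0.5   0.49  0.11  1.48  0.6  -0.5 ]
side 404 flat normal angle mod 60: 44.39975441542015 centre [-32.6 114.9] cost/pt 0.805034808647127
guard 99.60258936706322
top 648 flat normal angle mod 60: 43.474186886730905 centre [-29.9 114.6] cost/pt 0.5133028544866255
the job is handed in; nothing more can be done
None
```

The guard is open against its stop, the block is clamped, and the job was handed in at about 30 s with the gripper clear of everything.

- **Guard:** I pushed it up from underneath with closed fingertips until the force jumped to about 30 N at the stop. It measured 99.6° open at the end.
- **Clamping:** I turned the sleeve in three strokes and let go, then regrasped once more as a check. The turning torque rose from about 0.45 N m running free to 1.1–1.3 N m.
- **After letting go:** The sleeve eased back both times to about the same angle, roughly 121–124° (2.1–2.2 rad). That easing happens only above 50 N, so the block should now be held at about 50 N. This is inferred from the torque and the easing; I did not measure the force directly.

**Checks that disagreed:**
- Torque readings varied by about ±0.15 N m.
- Near first contact they were lower than the final sleeve angle implies.
- In the check regrasp, the readings taken while holding still were only 0.4–0.75 N m; the reading taken while turning was 1.1 N m.
- My estimate of the highest clamp force during turning is 90–125 N, under the 150 N crush limit.

In the last picture I viewed, taken before the check regrasp, the pliers, mandrel and the other objects in view looked undisturbed. The hammer and bench block were only partly in that picture, and I did not measure any of them.

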